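# Set brittle clay pourers to dry, spouts out of the draught

### The job

Clear the wooden texture block off the drying board so that it lies flat in the tool tray, pull every unfired clay pourer up out of its spring clip in the tray and stand it upright on a place of its own on the drying board, centred on the ring, its spout over the dark line that points away from the blower. Dry clay breaks, so never press a pourer with more than 20 N. When all that is done, push the blower's lever fully over to switch it on and leave the other things on the bench where they are.

Things in the scene. Friction and masses are not known exactly. Their poses are not given: they have to be found in the camera images.
- pot1: One of up to four identical bone-dry grey clay pourers (None if absent), in any tray clip, turned anyhow. Closed round pot 74 mm high, 0.14 to 0.23 kg; body 56 mm across from 22 to 64 mm up, below it a groove and a foot 52 mm across. One spout sticks out along its +x. Origin: centre of the underside; z up. Breaks if a finger presses over 20 N; a 14 to 16 N grip is enough to pull and carry it.
- pot1_spout (a point): Mouth of pot 1's stub spout (16 mm thick, slanting up), 46 mm out from the pot's axis along its +x and 57 mm above its underside; the spout leaves the body 40 mm up.
- spot1 (a point): Centre of one of four identical round places (60 mm dark ring) on the top of the drying board, 115 mm apart in a two-by-two square. Its x axis points to the blower; a dark line, 6 mm wide, runs from the ring out to 53 mm from the centre on the other side (-x), and the spout of a pot standing here must lie above that line.
- pot2: One of up to four identical bone-dry grey clay pourers (None if absent), in any tray clip, turned anyhow. Closed round pot 74 mm high, 0.14 to 0.23 kg; body 56 mm across from 22 to 64 mm up, below it a groove and a foot 52 mm across. One spout sticks out along its +x. Origin: centre of the underside; z up. Breaks if a finger presses over 20 N; a 14 to 16 N grip is enough to pull and carry it.
- pot2_spout (a point): Mouth of pot 2's stub spout (16 mm thick, slanting up), 46 mm out from the pot's axis along its +x and 57 mm above its underside; the spout leaves the body 40 mm up.
- spot2 (a point): Centre of one of four identical round places (60 mm dark ring) on the top of the drying board, 115 mm apart in a two-by-two square. Its x axis points to the blower; a dark line, 6 mm wide, runs from the ring out to 53 mm from the centre on the other side (-x), and the spout of a pot standing here must lie above that line.
- pot3: One of up to four identical bone-dry grey clay pourers (None if absent), in any tray clip, turned anyhow. Closed round pot 74 mm high, 0.14 to 0.23 kg; body 56 mm across from 22 to 64 mm up, below it a groove and a foot 52 mm across. One spout sticks out along its +x. Origin: centre of the underside; z up. Breaks if a finger presses over 20 N; a 14 to 16 N grip is enough to pull and carry it.
- pot3_spout (a point): Mouth of pot 3's stub spout (16 mm thick, slanting up), 46 mm out from the pot's axis along its +x and 57 mm above its underside; the spout leaves the body 40 mm up.
- spot3 (a point): Centre of one of four identical round places (60 mm dark ring) on the top of the drying board, 115 mm apart in a two-by-two square. Its x axis points to the blower; a dark line, 6 mm wide, runs from the ring out to 53 mm from the centre on the other side (-x), and the spout of a pot standing here must lie above that line.
- pot4: One of up to four identical bone-dry grey clay pourers (None if absent), in any tray clip, turned anyhow. Closed round pot 74 mm high, 0.14 to 0.23 kg; body 56 mm across from 22 to 64 mm up, below it a groove and a foot 52 mm across. One spout sticks out along its +x. Origin: centre of the underside; z up. Breaks if a finger presses over 20 N; a 14 to 16 N grip is enough to pull and carry it.
- pot4_spout (a point): Mouth of pot 4's stub spout (16 mm thick, slanting up), 46 mm out from the pot's axis along its +x and 57 mm above its underside; the spout leaves the body 40 mm up.
- spot4 (a point): Centre of one of four identical round places (60 mm dark ring) on the top of the drying board, 115 mm apart in a two-by-two square. Its x axis points to the blower; a dark line, 6 mm wide, runs from the ring out to 53 mm from the centre on the other side (-x), and the spout of a pot standing here must lie above that line.
- tray: Fixed plywood tray 240 x 240 x 12 mm. Origin: centre of the underside. Four clips at x, y = +-57.5 mm in its frame: two sprung steel balls (along y) that snap into the groove of a pot's foot, two stops 9 mm high (along x). Pots stand on the tray's top. A straight pull up of about 7 to 11 N, weight included, frees a pot within 20 mm; it may be turned in the clip.
- board: Fixed wooden drying board 250 x 250 x 12 mm. Origin: centre of the underside; x towards the grey blower, a box 240 mm long and 90 mm high along its +x edge, 135 to 195 mm from the centre. Tray and board stand on the left and right of the table, either way round.
- switch (a joint): Black-knobbed lever on a grey block, the blower's switch. 0 = off, leaning 0.5 rad from upright towards the robot side (-x of its block); 1.0 rad = fully over, leaning 0.5 rad the other way, on. Turns stiffly (about 0.06 N m, 1 N at the knob) and stays where it is left.
- switch_tip (a point): Centre of the lever's round knob, 26 mm across, 80 mm from the hinge.
- switch_base: The switch's fixed block, 70 x 50 x 25 mm. Origin: centre of the underside. The lever's hinge lies 22 mm above it, along the block's y; the lever swings from the block's -x towards its +x.
- stamp: Loose wooden texture block 100 x 36 x 30 mm with grooves across its top, lying flat on the drying board across some of its places. Origin: centre of the underside; x along its length. 0.1 kg.
- tooltray: Fixed low white tool tray, 170 x 110 mm outside, walls 5 mm thick and 18 mm high, floor 5 mm. Origin: centre of the underside; x along its length.
- brush: Paint brush, 140 mm long, lying, loose. A bystander: leave it where it is.
- cup: Fired cup, 70 mm across, 70 mm high, loose. A bystander: leave it where it is.
- bowl: Fired bowl, 140 mm across, 50 mm high, loose. A bystander: leave it where it is.
- jar: Closed glass jar, 70 mm across, 100 mm high, loose. A bystander: leave it where it is.
- guide: Rolling guide stick 220 x 30 x 10 mm, loose. A bystander: leave it where it is.

How it is judged:
On the way, in this order (a step that is already met when the one before it is completed fails the run):
1. the texture block lies in the tool tray and every pourer stands on its own place, spout over the line, released (((horizontal distance between pot1 and spot1 below 0.015 m and x of pot1_spout in the frame of spot1 below -0.03 m and y of pot1_spout in the frame of spot1 between -0.02 and 0.02 m) or (horizontal distance between pot1 and spot2 below 0.015 m and x of pot1_spout in the frame of spot2 below -0.03 m and y of pot1_spout in the frame of spot2 between -0.02 and 0.02 m) or (horizontal distance between pot1 and spot3 below 0.015 m and x of pot1_spout in the frame of spot3 below -0.03 m and y of pot1_spout in the frame of spot3 between -0.02 and 0.02 m) or (horizontal distance between pot1 and spot4 below 0.015 m and x of pot1_spout in the frame of spot4 below -0.03 m and y of pot1_spout in the frame of spot4 between -0.02 and 0.02 m)) and angle between each of pot1, pot2, pot3, pot4, stamp's own z axis and vertical below 0.1 rad and height (world z) of each of pot1, pot2, pot3, pot4 below 0.018 m and linear speed of each of pot1, pot2, pot3, pot4, stamp below 0.02 m/s and contact force between the fingers and pot1 below 0.1 N and ((horizontal distance between pot2 and spot1 below 0.015 m and x of pot2_spout in the frame of spot1 below -0.03 m and y of pot2_spout in the frame of spot1 between -0.02 and 0.02 m) or (horizontal distance between pot2 and spot2 below 0.015 m and x of pot2_spout in the frame of spot2 below -0.03 m and y of pot2_spout in the frame of spot2 between -0.02 and 0.02 m) or (horizontal distance between pot2 and spot3 below 0.015 m and x of pot2_spout in the frame of spot3 below -0.03 m and y of pot2_spout in the frame of spot3 between -0.02 and 0.02 m) or (horizontal distance between pot2 and spot4 below 0.015 m and x of pot2_spout in the frame of spot4 below -0.03 m and y of pot2_spout in the frame of spot4 between -0.02 and 0.02 m)) and contact force between the fingers and pot2 below 0.1 N and ((horizontal distance between pot3 and spot1 below 0.015 m and x of pot3_spout in the frame of spot1 below -0.03 m and y of pot3_spout in the frame of spot1 between -0.02 and 0.02 m) or (horizontal distance between pot3 and spot2 below 0.015 m and x of pot3_spout in the frame of spot2 below -0.03 m and y of pot3_spout in the frame of spot2 between -0.02 and 0.02 m) or (horizontal distance between pot3 and spot3 below 0.015 m and x of pot3_spout in the frame of spot3 below -0.03 m and y of pot3_spout in the frame of spot3 between -0.02 and 0.02 m) or (horizontal distance between pot3 and spot4 below 0.015 m and x of pot3_spout in the frame of spot4 below -0.03 m and y of pot3_spout in the frame of spot4 between -0.02 and 0.02 m)) and contact force between the fingers and pot3 below 0.1 N and ((horizontal distance between pot4 and spot1 below 0.015 m and x of pot4_spout in the frame of spot1 below -0.03 m and y of pot4_spout in the frame of spot1 between -0.02 and 0.02 m) or (horizontal distance between pot4 and spot2 below 0.015 m and x of pot4_spout in the frame of spot2 below -0.03 m and y of pot4_spout in the frame of spot2 between -0.02 and 0.02 m) or (horizontal distance between pot4 and spot3 below 0.015 m and x of pot4_spout in the frame of spot3 below -0.03 m and y of pot4_spout in the frame of spot3 between -0.02 and 0.02 m) or (horizontal distance between pot4 and spot4 below 0.015 m and x of pot4_spout in the frame of spot4 below -0.03 m and y of pot4_spout in the frame of spot4 between -0.02 and 0.02 m)) and contact force between the fingers and pot4 below 0.1 N and x of stamp in the frame of tooltray between -0.04 and 0.04 m and y of stamp in the frame of tooltray between -0.04 and 0.04 m and height (world z) of stamp below 0.012 m), for 0.2 s.
2. then the blower's lever is pushed over (value of joint switch above 0.85 rad), for 0.1 s.
At the end, for the whole second after the job is handed in: Each pourer stands upright (0.1 rad), at rest, released, on the board, within 15 mm of a place's centre; its spout mouth within 20 mm either side of that place's line, over 30 mm out; texture block flat in the tool tray; lever past 0.85 rad (all of step 1 and value of joint switch above 0.85 rad); the robot touches nothing.
It fails at once if a pourer is pressed by the fingers with more than 20 N a finger (40 N, with 5 N to spare, over both) (contact force between the fingers and pot1 above 45 N or contact force between the fingers and pot2 above 45 N or contact force between the fingers and pot3 above 45 N or contact force between the fingers and pot4 above 45 N).
It fails at once if a bystander is moved more than 30 mm (distance of any of brush, cup, bowl, jar, guide from where it was at the start of the episode above 0.03 m).
Of pot1, pot2, pot3, pot4 only 3 to 4 are there at a start; the rules pass over those that are not, and their reading is None.
At some moment in a run one of pot1, pot2, pot3, pot4, stamp may be knocked a few centimetres aside while the robot is not near it.
Once in a run the grip may slacken for a moment while it holds something.
It also fails if it takes over 210 s, if anything falls off the work surface, if the arm or the gripper's body presses on something with over 40 N, if the wrist force passes 120 N, or if a joint passes its speed limit or range.

### The arm

A 6-joint arm with a two-finger parallel gripper is mounted at the origin on the work surface. World frame = base frame: x ahead of the robot, y to its left, z up, the work surface at z = 0. Lengths are in m, angles in rad, forces in N, time in s.
With the tool pointing down it reaches from about 0.3 to 0.875 m from the base axis. Payload 6.4 kg.
Tool frame: the origin (TCP) lies on the centre line of the jaws, within the pads' length; the fingertips stand 8 mm ahead of it and the grasp point (between the pads) lies 11 mm behind it; z points along the fingers, y is the line along which they close (so a half turn about z gives the same grasp; the last joint's range is limited). The gripper opens to 85 mm and grips with 20 to 120 N. Pads are 22 mm wide; open, the fingers measure 114 mm over their backs; the gripper's body (76 mm by 85 mm) begins 54 mm behind the grasp point. The pads swing forward as they close: fully open they stand 13 mm farther back than shut.
Start: joints at [-1.352, 0.181, 1.607, -0, 1.354, -0.206], TCP at [0.237, -0.524, 0.239] pointing down, gripper open.
Joint ranges: [-2.99, 2.99], [-0.89, 2.07], [0.3, 2.58], [-1.14, 4.28], [0, 2.63], [-3.12, 3.12]. Speed limits (rad/s): [2.57, 2.57, 3.01, 3.14, 3.14, 3.14].

### API

Orientations are given as a unit quaternion [w, x, y, z].
In Python, from bench import ctrl gives the robot as it stands.
- The arm moves only by the shell command python3 -m handwheel 'ROWS' [OPENING]. ROWS is JSON, a list that holds one entry, the list of rows, each a list of 4 numbers: the shift along the tool's x, y, z each as a share of 20 cm, from -1 to 1, then the turn about the tool's z as a share of 1.5 rad, from -1 to 1. In form: [[[x, y, z, twist], ...]]. A call has 1 to 10 rows; each row is the pose to reach, as a shift and turn from the pose commanded when the call began, along the tool's axes at that moment; what a row does not reach only later rows make up. A row lasts 1/8 s, in which the tool goes at most 62.5 mm and 10.7 degrees, less where a joint would pass 70% of its speed; a pose out of reach is approached as far as the arm can. A call with a number of a shift or a turn outside -1 to 1 is refused whole. A call with a gripper value outside its range is refused whole. OPENING is the finger opening in mm, from 0 to 85.4, set as the call begins (- or left out, the last holds). The fingers move at their own pace and stop on an object; the grip force is fixed at half the most. Time passes only in rows, so rows that repeat a pose let the fingers close. It gives the time, the measured TCP pose, the force, the opening and the grip force at its end, in the units of the state.
- ctrl.get_obs(): the state, without advancing time (a new reading comes with each control period).
- ctrl.camera(name): name is "scene" or "top"; returns a dict with "color" (384x512x3 uint8, red, green, blue), "range_z" (384x512 float32, m along the optical axis (not along the pixel's ray), 0 where there is no reading), "K" (3x3 intrinsics, pixels), "pose" (4x4, takes a point from camera to world coordinates). Camera axes: x right, y down, z forward; pixel columns grow to the right and rows downward; lengths in m; the calibration is good to about 2 mm. A picture is of the moment at which its call begins.
- ctrl.hand_in(): hands the job in; it is judged then, once.
The state is a dict: "time_s": time; "q": joint angles; "dq": joint speeds; "joint_efforts": joint torques, N m; "eef_pos": TCP position; "eef_rot": TCP orientation; "wrist_force": force on the tool from outside, world axes, zero at the start; "torque": the same for the moment, N m; "opening": opening from 0.0 (shut) to 1.0 (fully open); "grasp_force": force on a finger pad.
Only numpy, scipy, OpenCV 4.12 (cv2) and the standard library are available. Lean on these libraries where they do the work, as an engineer would, in place of code of your own. Each camera call takes 0.05 s, during which the arm holds its last target. There are 200 camera calls.

## Working session

There is one attempt and no reset: what is moved stays moved. The work goes in short steps, Python scripts to look and compute and a shell command to move; the robot and the scene stay as the last step left them, time stands still between calls to the robot, and variables do not carry over. Pictures are saved under pics/ and viewed, at most 14 in all, crops included, and the job is handed in when it is done.

```bash
ls; mkdir -p pics
cat > h.py <<'E'
import numpy as np, cv2
from bench import ctrl
def cam(n,save=None):
    c=ctrl.camera(n)
    if save: cv2.imwrite('pics/'+save,c['color'][:,:,::-1])
    h,w=c['range_z'].shape
    u,v=np.meshgrid(np.arange(w),np.arange(h)); z=c['range_z']
    K=c['K']; P=np.stack([(u-K[0,2])/K[0,0]*z,(v-K[1,2])/K[1,1]*z,z,np.ones_like(z)],-1)@c['pose'].T
    c['P']=P[...,:3]; return c
E
python3 - <<'E'
from h import *
for n in('top','scene'):
    c=cam(n,n+'0.png'); np.savez('/tmp/'+n,**{k:c[k] for k in('color','P','K','pose','range_z')}); print(c['K'],c['pose'])
print(ctrl.get_obs())
E
```

```text
pics
[[493.08565666   0.         257.7233411 ]
 [  0.         493.08565666 182.52852393]
 [  0.           0.           1.        ]] [[ 0.02919738 -0.99288833  0.11541355  0.42580556]
 [-0.99957216 -0.02880196  0.00509262 -0.00631869]
 [-0.00173227 -0.11551286 -0.99330447  1.60226044]
 [ 0.          0.          0.          1.        ]]
[[366.74461255   0.         258.54550521]
 [  0.         366.74461255 188.41424417]
 [  0.           0.           1.        ]] [[ 0.71728871  0.60243999 -0.35008994  0.99290206]
 [ 0.69664724 -0.6297224   0.34370382 -0.41467862]
 [-0.01339855 -0.49042406 -0.87138093  1.05194066]
 [ 0.          0.          0.          1.        ]]
{'time_s': 0.1, 'q': array([-1.35228691e+00,  1.81508077e-01,  1.60790665e+00, -2.55649722e-05,
        1.35382788e+00, -2.06313577e-01]), 'dq': array([ 0.00033143, -0.00142719, -0.00316327,  0.00112735, -0.00011729,
       -0.00075628]), 'joint_efforts': array([ 8.40971393e-05, -4.45882380e+01, -3.52237594e+01, -2.45848341e-04,
        4.19527831e-03, -1.60385974e-05]), 'eef_pos': array([ 0.23688341, -0.5233935 ,  0.23845166]), 'eef_rot': array([-8.24886667e-04,  9.77524456e-01,  2.10820436e-01, -1.75109063e-05]), 'wrist_force': array([-0.17589603, -0.0486697 , -1.16602949]), 'torque': array([-0.02585448,  0.02339807,  0.01212733]), 'grasp_force': 0.0, 'opening': 1.0027129400241743}
```

```bash
python3 -c "
import cv2
cv2.imwrite('pics/t1.png',cv2.resize(cv2.imread('pics/top0.png'),(800,600),interpolation=cv2.INTER_CUBIC))"
```

```text
(no output)
```

View pics/t1.png

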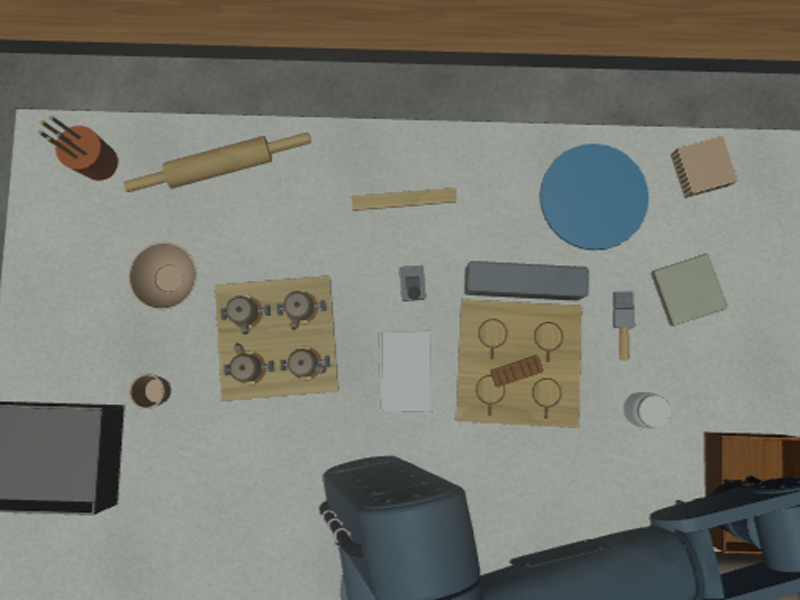

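View pics/scene0.png

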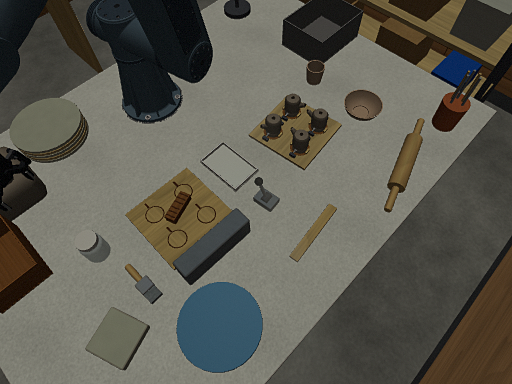

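The top view shows all four pots in the tray on the left, at (240,310), (298,305), (243,367) and (304,362) in the 800x600 picture. The stamp lies near (516,370) on the board, the tool tray is at (405,371) and the switch at (412,283). Next I'll make orthographic crops.

```bash
cat >> h.py <<'E'
def ortho(c,z,x0,x1,y0,y1,s=2000):
    # image: up=+x, left=+y, s px/m, on plane z
    T=np.linalg.inv(c['pose'])
    H,W=int((x1-x0)*s),int((y1-y0)*s)
    v,u=np.mgrid[0:H,0:W]; X=x1-v/s; Y=y1-u/s
    p=np.stack([X,Y,np.full_like(X,z),np.ones_like(X)],-1)@T.T
    p=p[...,:3]@c['K'].T
    m=(p[...,:2]/p[...,2:]).astype(np.float32)
    return cv2.remap(c['color'],m[...,0],m[...,1],cv2.INTER_LINEAR)
def rect(mask,P):
    q=P[mask][:,:2].astype(np.float32); r=cv2.minAreaRect(q*1000); return np.round(r[0],1),np.round(r[1],1),round(r[2],2)
E
python3 - <<'E'
from h import *
d=np.load('/tmp/top.npz'); P=d['P']
def box(u0,v0,u1,v1):
    m=np.zeros(P.shape[:2],bool); k=.64; m[int(v0*k):int(v1*k),int(u0*k):int(u1*k)]=1; return m
z=P[...,2]
print('table',np.median(z[box(360,440,380,450)]))
for n,b,lo,hi in (('tray',(205,270,345,405),.006,.02),('board',(450,296,590,432),.006,.02),('blower',(455,255,600,300),.08,.1),('tooltray',(370,322,440,420),.012,.03),('stamp',(485,350,548,390),.035,.06),('swbase',(395,260,430,305),.018,.03),('knob',(395,260,430,305),.07,.12)):
    m=box(*b)&(z>lo)&(z<hi); print(n,m.sum(),*rect(m,P),np.round(np.median(P[m],0),4))
o=lambda *a:ortho(d,*a)[:,:,::-1]
x=P[int(340*.64),int(275*.64)];y=P[int(340*.64),int(548*.64)];print(x,y)
A=o(.07,x[0]-.14,x[0]+.14,x[1]-.14,x[1]+.14);B=o(.012,y[0]-.15,y[0]+.15,y[1]-.14,y[1]+.14)
A=cv2.resize(A,(600,600));cv2.imwrite('pics/A.png',A);
for n,b in (('p1',(225,290,265,335)),('p2',(280,285,322,330)),('p3',(225,340,265,390)),('p4',(283,342,325,385))):
    m=box(*b); 
    for lo,hi in((.04,.055),(.055,.07),(.07,.08),(.08,.1)):
        q=P[m&(z>lo)&(z<hi)]; 
        if len(q)>3:
            cc,r=cv2.minEnclosingCircle(q[:,:2].astype(np.float32)*1000); print(n,lo,len(q),np.round(cc,1),round(r,1))
E
```

```text
table -0.0005492856829669712
tray 3781 [498.  269.2] [277.3 285.5] 0.41 [0.4941 0.2608 0.0116]
board 5369 [ 458.5 -242.8] [275.5 285.2] 1.27 [ 0.4637 -0.2418  0.012 ]
blower 1475 [ 623.1 -244.9] [240.   60.8] 88.7 [ 0.6226 -0.2434  0.0894]
tooltray 318 [433.9  -7.6] [169.1 108.6] 1.38 [ 0.418  -0.0176  0.0176]
stamp 352 [ 441.7 -232.1] [35.6 99.4] 19.93 [ 0.4414 -0.2313  0.0421]
swbase 202 [616.1 -16.4] [70. 50.] 6.44 [ 0.6271 -0.0141  0.0244]
knob 58 [587.2 -19.7] [24.6 24.1] 64.75 [ 0.5865 -0.0185  0.105 ]
[0.49113478 0.26150432 0.01339661] [ 0.50760099 -0.29872871  0.0102124 ]
p1 0.04 14 [541.6 306.4] 19.4
p1 0.055 26 [529.6 311.1] 29.1
p1 0.07 96 [535.9 321.3] 38.0
p1 0.08 181 [546.  323.4] 27.4
p2 0.04 14 [554.8 198.6] 24.3
p2 0.055 29 [549.  215.4] 38.1
p2 0.07 89 [548.9 211.9] 38.3
p2 0.08 185 [551.2 214.1] 34.9
p3 0.04 16 [432.1 300.8] 24.9
p3 0.055 28 [443.8 314. ] 38.2
p3 0.07 95 [442.3 314. ] 37.9
p3 0.08 187 [431.4 311.8] 27.8
p4 0.04 4 [440.2 180.9] 21.1
p4 0.055 21 [431.3 189.1] 36.1
p4 0.07 92 [441.1 188.4] 37.6
p4 0.08 191 [440.1 190. ] 33.5
```

View pics/A.png

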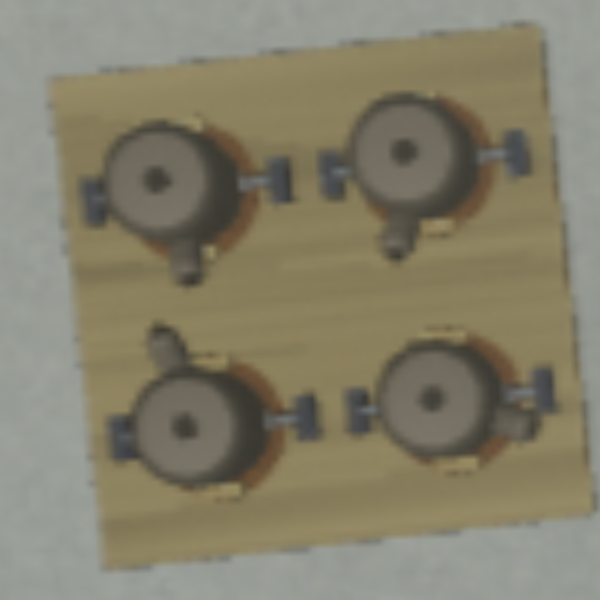

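The crop confirms four pots. Spouts: p1 and p2 point toward -x, p3 toward +x, p4 toward -y. The clip posts stand along the tray's y.

```bash
cat >> h.py <<'E'
from scipy.optimize import least_squares
def circ(c,cx,cy,zlo=.078,zhi=.1,R=.034):
    """pot centre from top surface points: robust centroid; spout yaw from outlying points"""
    P=c['P']; d=np.hypot(P[...,0]-cx,P[...,1]-cy); z=P[...,2]
    return P[(d<R)&(z>zlo)&(z<zhi)]
def pot(c,cx,cy,base=.012):
    top=base+.074
    for _ in range(4):
        q=circ(c,cx,cy,top-.007,top+.01); cx,cy=(q[:,:2].min(0)+q[:,:2].max(0))/2
    P=c['P']; r=np.hypot(P[...,0]-cx,P[...,1]-cy); z=P[...,2]
    s=P[(r>.034)&(r<.056)&(z>base+.045)&(z<base+.07)]
    m=s[:,:2].mean(0)-[cx,cy] if len(s) else np.array([0,0])
    return cx,cy,np.ptp(q[:,:2],0),q[:,2].mean(),len(s),np.degrees(np.arctan2(m[1],m[0])),np.hypot(*m)
E
python3 - <<'E'
from h import *
for n in('top','scene'):
    d=dict(np.load('/tmp/%s.npz'%n)); P=d['P'];z=P[...,2];C=d['color'].astype(int); wood=(C[...,0]-C[...,2]>25)
    for nm,x,y,s in(('tray',.494,.262,.16),('board',.460,-.242,.16)):
        m=(z>.007)&(z<.017)&wood&(abs(P[...,0]-x)<s)&(abs(P[...,1]-y)<s)
        print(n,nm,*rect(m,P))
    for p in((.546,.323),(.551,.214),(.431,.312),(.440,.19)):print(np.round(pot(d,*p),4))
    # posts
    m=(z>.02)&(z<.06)&(abs(C[...,0]-C[...,2])<25)&(abs(P[...,0]-.494)<.13)&(abs(P[...,1]-.262)<.13)
    r=np.min([np.hypot(P[...,0]-p[0],P[...,1]-p[1]) for p in((.546,.323),(.551,.214),(.431,.312),(.440,.19))],0)
    q=P[m&(r>.036)];print('posts',len(q),np.round(np.percentile(q[:,2],[50,80,95,100]),4))
    m=(z>.035)&(z<.05)&(abs(P[...,0]-.44)<.07)&(abs(P[...,1]+.232)<.07); print('stamp',*rect(m,P))
d=dict(np.load('/tmp/top.npz'))
cv2.imwrite('pics/B.png',ortho(d,.012,.33,.63,-.38,-.10)[:,:,::-1])
E
```

```text
top tray [495.6 261.7] [239.2 240.2] 6.48
top board [ 458.2 -241. ] [249.9 249.4] 88.72Traceback (most recent call last):
  File "<stdin>", line 7, in <module>
    return _wrapfunc(a, 'round', decimals=decimals, out=out)
    return _wrapit(obj, method, *args, **kwds)
    conv = _array_converter(obj)
ValueError: setting an array element with a sequence. The requested array has an inhomogeneous shape after 1 dimensions. The detected shape was (7,) + inhomogeneous part.
```

```bash
sed -i 's/return cx,cy,np.ptp(q\[:,:2\],0),/return cx,cy,*np.ptp(q[:,:2],0),/' h.py
python3 - <<'E'
from h import *
for n in('top','scene'):
    d=dict(np.load('/tmp/%s.npz'%n)); P=d['P'];z=P[...,2];C=d['color'].astype(int); wood=(C[...,0]-C[...,2]>25)
    for nm,x,y,s in(('tray',.494,.262,.16),('board',.460,-.242,.16)):
        m=(z>.007)&(z<.017)&wood&(abs(P[...,0]-x)<s)&(abs(P[...,1]-y)<s)
        print(n,nm,*rect(m,P))
    for p in((.546,.323),(.551,.214),(.431,.312),(.440,.19)):print(np.round(pot(d,*p),4))
    m=(z>.02)&(z<.06)&(abs(C[...,0]-C[...,2])<25)&(abs(P[...,0]-.494)<.13)&(abs(P[...,1]-.262)<.13)
    r=np.min([np.hypot(P[...,0]-p[0],P[...,1]-p[1]) for p in((.546,.323),(.551,.214),(.431,.312),(.440,.19))],0)
    q=P[m&(r>.036)];print('posts',len(q),np.round(np.percentile(q[:,2],[50,80,95,100]),4))
    m=(z>.035)&(z<.05)&(abs(P[...,0]-.44)<.07)&(abs(P[...,1]+.232)<.07); print('stamp',*rect(m,P))
d=dict(np.load('/tmp/top.npz'))
cv2.imwrite('pics/B.png',ortho(d,.012,.33,.63,-.38,-.10)[:,:,::-1])
a=np.radians(6.2);R=np.array([[np.cos(a),-np.sin(a)],[np.sin(a),np.cos(a)]])
for s in((1,1),(1,-1),(-1,1),(-1,-1)):print(np.array([.4956,.2617])+R@np.array(s)*.0575)
E
```

```text
top tray [495.6 261.7] [239.2 240.2] 6.48
top board [ 458.2 -241. ] [249.9 249.4] 88.72
[ 5.46300e-01  3.24600e-01  5.31000e-02  5.09000e-02  8.43000e-02
  2.40000e+01 -1.66087e+02  4.11000e-02]
[ 5.513000e-01  2.130000e-01  6.240000e-02  5.030000e-02  8.420000e-02
  1.700000e+01 -1.774714e+02  8.400000e-03]
[ 0.4329  0.3118  0.0523  0.0507  0.0842 22.     19.1841  0.0409]
[ 4.45600e-01  1.97100e-01  5.20000e-02  5.24000e-02  8.41000e-02
  2.30000e+01 -1.08252e+02  4.12000e-02]
posts 153 [0.0244 0.0278 0.0307 0.0329]
stamp [ 441.7 -232.1] [35.6 99.4] 19.93
scene tray [499.4 261.3] [240.5 243. ] 6.51
scene board [ 461.1 -240.8] [250.2 249.8] 88.51
[ 5.50400e-01  3.22100e-01  4.79000e-02  5.25000e-02  8.35000e-02
  2.10000e+01 -1.65082e+02  3.98000e-02]
[5.644000e-01 2.095000e-01 4.760000e-02 4.790000e-02 8.360000e-02
 2.100000e+01 1.736822e+02 4.160000e-02]
[ 0.4371  0.309   0.0474  0.0491  0.0831 20.     19.3633  0.0414]
[ 4.505000e-01  1.971000e-01  5.020000e-02  5.000000e-02  8.360000e-02
  2.300000e+01 -1.054049e+02  4.240000e-02]
posts 130 [0.0259 0.0477 0.0546 0.0595]
stamp [ 445.3 -232.8] [37.6 99.8] 20.24
[0.54655372 0.32507364]
[0.55897364 0.21074628]
[0.43222636 0.31265372]
[0.44464628 0.19832636]
```

View pics/B.png

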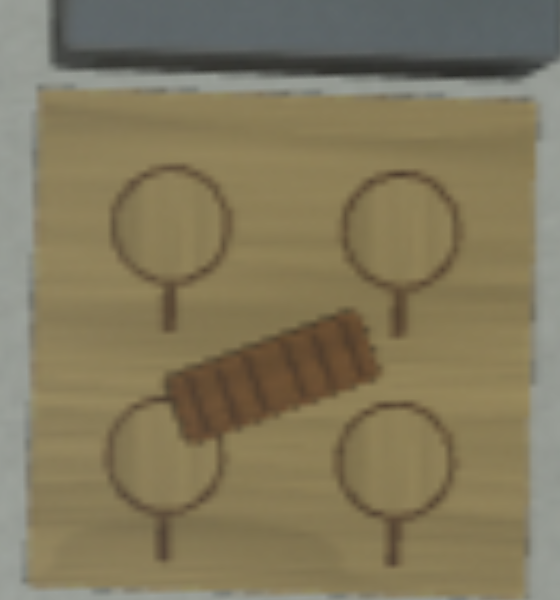

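The board crop shows the four rings at (170,225), (401,230), (164,456) and (395,461), with the lines pointing down (-x) and the stamp at about (275,375). Next is a planner that works out shifts in move units.

```bash
cat > plan.py <<'E'
# python3 plan.py x y z phi_deg -> shares for handwheel (chained targets allowed)
import sys,numpy as np
from bench import ctrl
o=ctrl.get_obs(); p=np.array(o['eef_pos']); w,a,b,c=o['eef_rot']
f=np.arctan2(2*(a*b+w*c),1-2*(b*b+c*c))
print('t',round(o['time_s'],2),'p',np.round(p,4),'phi',round(np.degrees(f),2),'q1,q6',np.round(o['q'][[0,5]],2),'F',np.round(o['wrist_force'],1),'op',round(o['opening'],3),'g',round(o['grasp_force'],1))
v=list(map(float,sys.argv[1:]))
for k in range(0,len(v),4):
    t=np.array(v[k:k+3]); g=np.radians(v[k+3]); d=t-p
    x=np.array([np.cos(f),np.sin(f),0]);y=np.array([np.sin(f),-np.cos(f),0])
    print(np.round([d@x/.2,d@y/.2,-d[2]/.2,(f-g)/1.5],3), 'tilt',round(np.degrees(np.arccos(-(1-2*(a*a+b*b)))),2)); p,f=t,g
E
python3 plan.py .34 -.38 .22 0  .4435 -.2325 .12 -70  .4435 -.2325 .028 -70
```

```text
t 0.1 p [ 0.2369 -0.5234  0.2385] phi 24.34 q1,q6 [-1.35 -0.21] F [-0.2 -0.  -1.2] op 1.003 g 0.0
[ 0.765 -0.441  0.092  0.283] tilt 0.09
[ 0.517 -0.737  0.5    0.814] tilt 0.09
[0.   0.   0.46 0.  ] tilt 0.09
```

```bash
W="python3 -m handwheel"
$W '[[[0.765,-0.441,0.092,0.283],[0.765,-0.441,0.092,0.283],[0.765,-0.441,0.092,0.283],[0.765,-0.441,0.092,0.283],[0.765,-0.441,0.092,0.283]]]' 65
$W '[[[0.517,-0.737,0.5,0.814],[0.517,-0.737,0.5,0.814],[0.517,-0.737,0.5,0.814],[0.517,-0.737,0.5,0.814],[0.517,-0.737,0.5,0.814],[0.517,-0.737,0.5,0.814],[0.517,-0.737,0.5,0.814],[0.517,-0.737,0.5,0.814]]]' 65
python3 plan.py .4435 -.2325 .028 -70
python3 - <<'E'
from h import *
c=cam('top');cv2.imwrite('pics/C.png',cv2.resize(c['color'][150:300,250:450,::-1],(800,600)))
E
```

```text
time_s: 0.72
eef_pos: [0.34, -0.3807, 0.2209]
eef_rot: [0.0, 1.0, 0.001, -0.0]
wrist_force: [0.4, -0.1, 0.1]
opening: 0.763
grasp_force: 0.0
time_s: 1.72
eef_pos: [0.4432, -0.2346, 0.1209]
eef_rot: [0.0, 0.819, -0.573, 0.0]
wrist_force: [0.4, 0.3, -0.6]
opening: 0.762
grasp_force: 0.0
t 1.73 p [ 0.4432 -0.2346  0.1209] phi -69.97 q1,q6 [-0.72  2.07] F [ 0.4  0.3 -0.6] op 0.762 g 0.0
[-0.009 -0.005  0.465  0.   ] tilt 0.02
```

View pics/C.png

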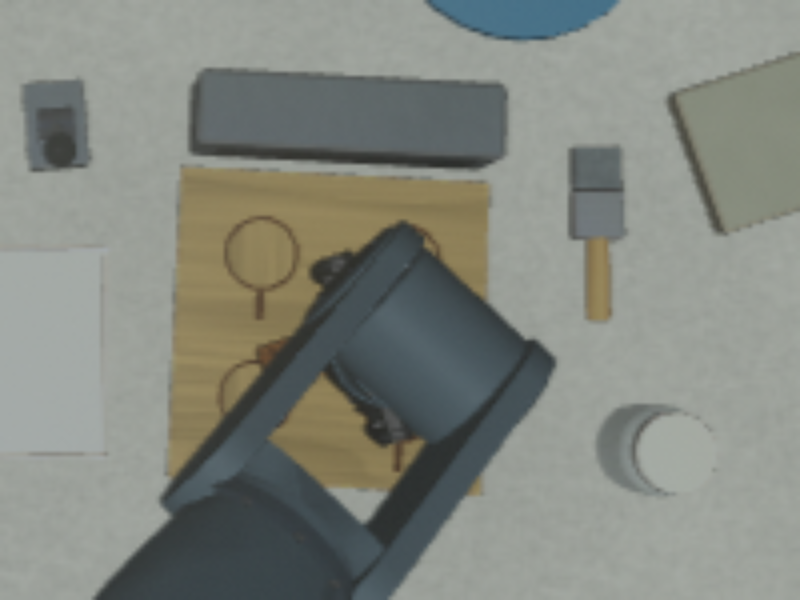

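The gripper is over the stamp, at roughly (380,340) in the crop. Descend and grip.

```bash
W="python3 -m handwheel"
$W '[[[-0.005,-0.003,0.25,0],[-0.005,-0.003,0.46,0],[-0.005,-0.003,0.46,0],[-0.005,-0.003,0.46,0]]]' 65
$W '[[[0,0,0,0],[0,0,0,0],[0,0,0,0],[0,0,0,0],[0,0,0,0]]]' 34
$W '[[[0,0,-0.3,0],[0,0,-0.5,0],[0,0,-0.5,0],[0,0,-0.5,0]]]' 
python3 plan.py .435 -.12 .14 0  .435 -.0083 .12 1.4  .435 -.0083 .022 1.4
```

```text
time_s: 2.28
eef_pos: [0.4443, -0.2329, 0.0301]
eef_rot: [0.0, 0.82, -0.573, 0.001]
wrist_force: [0.8, -0.0, 0.6]
opening: 0.761
grasp_force: 0.0
time_s: 2.9
eef_pos: [0.4448, -0.233, 0.0309]
eef_rot: [0.0, 0.82, -0.573, 0.002]
wrist_force: [-0.9, 0.6, 5.8]
opening: 0.408
grasp_force: 48.2
time_s: 3.4
eef_pos: [0.4434, -0.2317, 0.1289]
eef_rot: [0.0, 0.82, -0.573, 0.0]
wrist_force: [1.0, -0.3, -1.7]
opening: 0.408
grasp_force: 48.3
t 3.4 p [ 0.4434 -0.2317  0.1289] phi -69.92 q1,q6 [-0.72  2.07] F [ 1.  -0.3 -1.7] op 0.408 g 48.3
[-0.539 -0.152 -0.056 -0.814] tilt 0.01
[ 0.    -0.558  0.1   -0.016] tilt 0.01
[0.   0.   0.49 0.  ] tilt 0.01
```

```bash
W="python3 -m handwheel"
$W '[[[-0.539,-0.152,-0.056,-0.814],[-0.539,-0.152,-0.056,-0.814],[-0.539,-0.152,-0.056,-0.814],[-0.539,-0.152,-0.056,-0.814],[-0.539,-0.152,-0.056,-0.814],[-0.539,-0.152,-0.056,-0.814],[-0.539,-0.152,-0.056,-0.814],[-0.539,-0.152,-0.056,-0.814]]]'
$W '[[[0,-0.558,0.1,-0.016],[0,-0.558,0.1,-0.016],[0,-0.558,0.1,-0.016],[0,-0.558,0.1,-0.016],[0,-0.558,0.1,-0.016]]]'
$W '[[[0,0,0.3,0],[0,0,0.4,0],[0,0,0.47,0],[0,0,0.47,0],[0,0,0.47,0]]]'
$W '[[[0,0,0,0],[0,0,0,0],[0,0,0,0]]]' 52
$W '[[[0,0,-0.4,0],[0,0,-0.7,0],[0,0,-0.7,0],[0,0,-0.7,0]]]'
python3 plan.py .4477 .1980 .16 80
```

```text
time_s: 4.4
eef_pos: [0.4342, -0.1197, 0.1387]
eef_rot: [-0.001, 1.0, -0.0, -0.001]
wrist_force: [-0.6, -0.1, -1.2]
opening: 0.414
grasp_force: 48.2
time_s: 5.03
eef_pos: [0.4355, -0.0095, 0.1202]
eef_rot: [0.0, 1.0, 0.011, 0.0]
wrist_force: [0.5, 0.3, -1.4]
opening: 0.409
grasp_force: 48.4
time_s: 5.65
eef_pos: [0.4362, -0.0092, 0.027]
eef_rot: [0.0, 1.0, 0.012, 0.001]
wrist_force: [0.1, 0.6, -0.3]
opening: 0.404
grasp_force: 48.5
time_s: 6.02
eef_pos: [0.4355, -0.0086, 0.0265]
eef_rot: [0.0, 1.0, 0.012, 0.0]
wrist_force: [-0.2, 0.8, 0.4]
opening: 0.609
grasp_force: 0.0
time_s: 6.52
eef_pos: [0.4358, -0.0088, 0.1669]
eef_rot: [0.0, 1.0, 0.012, 0.001]
wrist_force: [-0.9, -0.6, -0.2]
opening: 0.609
grasp_force: 0.0
t 6.53 p [ 0.4358 -0.0088  0.1669] phi 1.4 q1,q6 [-0.29  1.25] F [-0.9 -0.6 -0.2] op 0.609 g 0.0
[ 0.085 -1.032  0.035 -0.915] tilt 0.16
```

```bash
W="python3 -m handwheel"
$W '[[[0.085,-0.95,0.035,-0.84],[0.085,-0.95,0.035,-0.84],[0.085,-0.95,0.035,-0.84],[0.085,-0.95,0.035,-0.84],[0.085,-0.95,0.035,-0.84],[0.085,-0.95,0.035,-0.84],[0.085,-0.95,0.035,-0.84],[0.085,-0.95,0.035,-0.84]]]' 68
python3 plan.py .4469 .1979 .12 73.5 .4469 .1979 .048 73.5
python3 - <<'E'
from h import *
c=cam('scene')
for p in((.5481,.3251),(.5611,.2109),(.4339,.3121),(.4469,.1979)):
    try:print(np.round(pot(c,*p),4))
    except Exception as e:print(e)
z=c['P'][...,2];P=c['P']
m=(z>.028)&(z<.05)&(abs(P[...,0]-.435)<.07)&(abs(P[...,1]+.008)<.045); print('stamp',*rect(m,P),np.median(z[m]))
m=(z>.012)&(z<.024)&(abs(P[...,0]-.435)<.12)&(abs(P[...,1]+.008)<.08); print('tt',*rect(m,P))
E
```

```text
time_s: 7.52
eef_pos: [0.446, 0.1815, 0.1566]
eef_rot: [-0.001, 0.801, 0.598, -0.002]
wrist_force: [0.2, -0.3, 0.3]
opening: 0.794
grasp_force: 0.0
t 7.53 p [0.446  0.1815 0.1566] phi 73.51 q1,q6 [0.14 0.43] F [ 0.2 -0.3  0.3] op 0.794 g 0.0
[ 0.08  -0.019  0.183  0.   ] tilt 0.25
[0.   0.   0.36 0.  ] tilt 0.25
[ 5.507000e-01  3.225000e-01  5.280000e-02  4.890000e-02  8.320000e-02
  2.100000e+01 -1.646757e+02  4.010000e-02]
[5.642000e-01 2.093000e-01 5.450000e-02 4.790000e-02 8.380000e-02
 2.200000e+01 1.732555e+02 4.110000e-02]
[ 0.436   0.3102  0.0506  0.0479  0.0833 20.     16.35    0.0425]
[ 4.505000e-01  1.955000e-01  4.850000e-02  4.860000e-02  8.310000e-02
  2.100000e+01 -1.061212e+02  4.160000e-02]
stamp [436.7 -11.3] [100.8  36.9] 1.66 0.03421380361643889
tt [437.9  -8.9] [172.2 112.8] 0.85
```

```bash
W="python3 -m handwheel"
$W '[[[0.083,-0.019,0.18,0],[0.083,-0.019,0.18,0],[0.083,-0.019,0.54,0],[0.083,-0.019,0.54,0],[0.083,-0.019,0.54,0],[0.083,-0.019,0.54,0]]]' 68
$W '[[[0,0,0,0],[0,0,0,0],[0,0,0,0]]]' 57.5
$W '[[[0,0,0,0],[0,0,0,0]]]' 56.5
$W '[[[0,0,0,0],[0,0,0,0]]]' 56
```

```text
time_s: 8.32
eef_pos: [0.4503, 0.1989, 0.0532]
eef_rot: [0.001, 0.801, 0.599, 0.002]
wrist_force: [0.7, 1.0, 0.5]
opening: 0.794
grasp_force: 0.0
time_s: 8.7
eef_pos: [0.4489, 0.1988, 0.0516]
eef_rot: [0.0, 0.801, 0.599, 0.0]
wrist_force: [-1.7, 0.7, 0.4]
opening: 0.676
grasp_force: 0.7
time_s: 8.95
eef_pos: [0.4484, 0.1988, 0.051]
eef_rot: [-0.0, 0.801, 0.599, -0.0]
wrist_force: [-3.0, 1.0, 1.8]
opening: 0.658
grasp_force: 1.4
time_s: 9.2
eef_pos: [0.4483, 0.1988, 0.0511]
eef_rot: [-0.0, 0.801, 0.599, -0.0]
wrist_force: [-4.3, 1.9, 4.3]
opening: 0.66
grasp_force: 5.2
```

```bash
W="python3 -m handwheel"
$W '[[[0,-0.003,0,0],[0,-0.003,0,0]]]' 55.8
$W '[[[0,0,0,0],[0,0,0,0]]]' 55.6
```

```text
time_s: 9.45
eef_pos: [0.4482, 0.1989, 0.0511]
eef_rot: [0.0, 0.801, 0.599, 0.0]
wrist_force: [-3.0, 0.0, 3.3]
opening: 0.656
grasp_force: 8.4
time_s: 9.7
eef_pos: [0.4482, 0.1989, 0.0512]
eef_rot: [0.0, 0.801, 0.599, 0.0]
wrist_force: [-3.4, 0.0, 2.5]
opening: 0.652
grasp_force: 12.1
```

```bash
W="python3 -m handwheel"
$W '[[[0,-0.002,0,0],[0,-0.002,0,0]]]' 55.45
$W '[[[0,0,-0.03,0],[0,0,-0.06,0],[0,0,-0.09,0],[0,0,-0.12,0],[0,0,-0.15,0],[0,0,-0.15,0]]]'
$W '[[[0,0,-0.3,0],[0,0,-0.6,0],[0,0,-0.6,0],[0,0,-0.6,0]]]'
python3 plan.py .4039 -.1822 .19 -1.4
```

```text
time_s: 9.95
eef_pos: [0.4481, 0.1989, 0.0512]
eef_rot: [0.0, 0.801, 0.599, 0.0]
wrist_force: [-0.6, 0.3, 1.7]
opening: 0.651
grasp_force: 15.1
time_s: 10.7
eef_pos: [0.4484, 0.199, 0.082]
eef_rot: [0.0, 0.801, 0.599, 0.001]
wrist_force: [0.3, 0.9, -1.3]
opening: 0.65
grasp_force: 16.2
time_s: 11.2
eef_pos: [0.4472, 0.1989, 0.2005]
eef_rot: [-0.0, 0.801, 0.599, -0.0]
wrist_force: [-1.0, 0.1, -2.4]
opening: 0.65
grasp_force: 16.2
t 11.2 p [0.4472 0.1989 0.2005] phi 73.58 q1,q6 [0.18 0.46] F [-1.   0.1 -2.4] op 0.65 g 16.2
[-1.889  0.331  0.053  0.872] tilt 0.03
```

```bash
W="python3 -m handwheel"
$W '[[[-0.95,0.17,0,0.6],[-0.95,0.17,0,0.6],[-0.95,0.17,0,0.6],[-0.95,0.17,0,0.6],[-0.95,0.17,0,0.6],[-0.95,0.17,0,0.6],[-0.95,0.17,0,0.6]]]'
cat > held.py <<'E'
from h import *
import sys
o=ctrl.get_obs(); p=o['eef_pos']; w,a,b,cc=o['eef_rot']; f=np.degrees(np.arctan2(2*(a*b),1-2*b*b))
c=cam('scene'); P=c['P']; r=np.hypot(P[...,0]-p[0],P[...,1]-p[1]); z=P[...,2]
C=c['color'].astype(int)
m=(r<.06)&(z>p[2]-.05)&(z<p[2]+.04)&(abs(C[...,0]-C[...,2])<40)
q=P[m]; rel=q-p; F=np.radians(f); X=rel[:,0]*np.cos(F)+rel[:,1]*np.sin(F); Y=rel[:,0]*np.sin(F)-rel[:,1]*np.cos(F)
np.save('/tmp/held.npy',np.c_[X,Y,rel[:,2]])
print('n',len(q),'minz',np.percentile(rel[:,2],[0,2,5]))
for s in(1,-1):
    k=(s*X>.034)&(rel[:,2]<.03); print('spout side',s,k.sum(),np.degrees(np.arctan2(Y[k],X[k]))if k.sum()<8 else np.degrees(np.arctan2(Y[k].mean(),X[k].mean())),rel[k,2].min() if k.sum() else '')
v,u=np.nonzero(m); v0,v1,u0,u1=max(0,v.min()-20),v.max()+20,max(0,u.min()-20),u.max()+20
cv2.imwrite('pics/'+sys.argv[1],cv2.resize(c['color'][v0:v1,u0:u1,::-1],(480,480*(v1-v0)//(u1-u0))))
E
python3 held.py H1.png; python3 plan.py .4039 -.1822 .19 -1.4  .4039 -.1822 .054 -1.4
```

```text
time_s: 12.08
eef_pos: [0.4258, 0.0075, 0.1999]
eef_rot: [-0.001, 0.981, 0.193, -0.001]
wrist_force: [0.4, 1.0, -1.6]
opening: 0.649
grasp_force: 16.2
n 364 minz [-0.04262371 -0.03801319 -0.03387724]
spout side 1 0 [] 
spout side -1 5 [ 178.61554969 -179.00423777  179.0490897   172.43027548  175.81590348] 0.022210235851436527
t 12.12 p [0.426  0.0075 0.2002] phi 22.19 q1,q6 [-0.26  0.92] F [ 0.7  0.3 -1.8] op 0.649 g 16.2
[-0.461  0.837  0.051  0.274] tilt 0.1
[0.   0.   0.68 0.  ] tilt 0.1
```

View pics/H1.png

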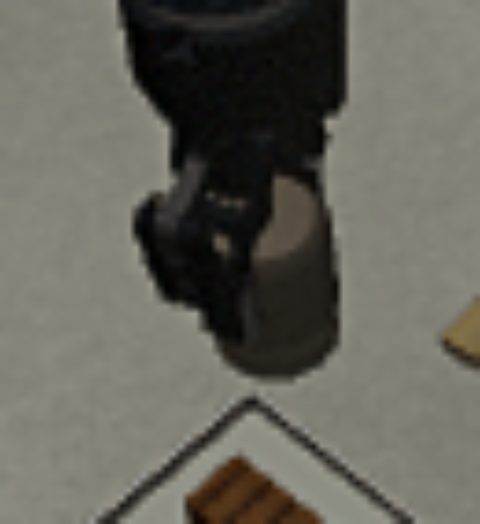

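The pot hangs upright in the fingers, its foot 40 mm below the TCP. Carry it to the near-left ring.

```bash
W="python3 -m handwheel"
$W '[[[-0.461,0.837,0.051,0.274],[-0.461,0.837,0.051,0.274],[-0.461,0.837,0.051,0.274],[-0.461,0.837,0.051,0.274],[-0.461,0.837,0.051,0.274],[-0.461,0.837,0.051,0.274]]]'
$W '[[[0,0,0.25,0],[0,0,0.5,0],[0,0,0.64,0],[0,0,0.67,0],[0,0,0.67,0],[0,0,0.67,0]]]'
python3 plan.py .4039 -.1822 .052 -1.4
```

```text
time_s: 12.88
eef_pos: [0.404, -0.1812, 0.1907]
eef_rot: [-0.0, 1.0, -0.012, -0.0]
wrist_force: [-0.1, -0.2, -1.7]
opening: 0.652
grasp_force: 16.2
time_s: 13.62
eef_pos: [0.405, -0.1831, 0.0584]
eef_rot: [0.001, 1.0, -0.013, 0.001]
wrist_force: [-0.6, -0.1, -1.3]
opening: 0.655
grasp_force: 16.2
t 13.62 p [ 0.405  -0.1831  0.0584] phi -1.48 q1,q6 [-0.69  0.9 ] F [-0.6 -0.1 -1.3] op 0.655 g 16.2
[-0.006 -0.004  0.032 -0.001] tilt 0.17
```

```bash
W="python3 -m handwheel"
$W '[[[0,0,0.008,0],[0,0,0.016,0],[0,0,0.016,0],[0,0,0.016,0]]]'
python3 plan.py .4039 -.1822 .052 -1.4
```

```text
time_s: 14.12
eef_pos: [0.4038, -0.1826, 0.0537]
eef_rot: [-0.0, 1.0, -0.013, -0.0]
wrist_force: [-0.4, -0.3, -1.6]
opening: 0.653
grasp_force: 16.2
t 14.12 p [ 0.4038 -0.1826  0.0537] phi -1.54 q1,q6 [-0.69  0.9 ] F [-0.4 -0.3 -1.6] op 0.653 g 16.2
[ 0.    -0.002  0.009 -0.002] tilt 0.0
```

```bash
W="python3 -m handwheel"
$W '[[[0,0,0.006,0],[0,0,0.012,0],[0,0,0.012,0]]]'
$W '[[[0,0,0,0],[0,0,0,0],[0,0,0,0]]]' 66
$W '[[[0,0,-0.25,0],[0,0,-0.5,0],[0,0,-0.6,0],[0,0,-0.6,0],[0,0,-0.6,0]]]'
python3 plan.py .48 0.01 .17 -6.5  .5623 .2119 .13 -6.5  .5623 .2119 .0511 -6.5
```

```text
time_s: 14.5
eef_pos: [0.4039, -0.1826, 0.0513]
eef_rot: [-0.0, 1.0, -0.013, -0.0]
wrist_force: [0.5, 0.3, 0.1]
opening: 0.651
grasp_force: 16.2
time_s: 14.88
eef_pos: [0.4039, -0.1827, 0.0514]
eef_rot: [0.0, 1.0, -0.013, 0.0]
wrist_force: [-0.5, -0.8, 0.3]
opening: 0.774
grasp_force: 0.0
time_s: 15.5
eef_pos: [0.4032, -0.1821, 0.1701]
eef_rot: [-0.001, 1.0, -0.013, -0.001]
wrist_force: [0.1, -0.2, 0.8]
opening: 0.773
grasp_force: 0.0
t 15.5 p [ 0.4032 -0.1821  0.1701] phi -1.53 q1,q6 [-0.69  0.9 ] F [ 0.1 -0.2  0.8] op 0.773 g 0.0
[ 0.358 -0.97   0.001  0.058] tilt 0.1
[ 0.295 -1.05   0.2    0.   ] tilt 0.1
[0.    0.    0.394 0.   ] tilt 0.1
```

```bash
W="python3 -m handwheel"
$W '[[[0.358,-0.97,0,0.058],[0.358,-0.97,0,0.058],[0.358,-0.97,0,0.058],[0.358,-0.97,0,0.058],[0.358,-0.97,0,0.058]]]' 67
$W '[[[0.295,-1,0.15,0],[0.295,-1,0.15,0],[0.295,-1,0.15,0],[0.295,-1,0.15,0],[0.295,-1,0.15,0]]]' 67
python3 plan.py .5623 .2119 .0511 -6.5
python3 - <<'E'
from h import *
c=cam('scene')
for p,b in(((.5481,.3251),.012),((.5611,.2109),.012),((.4339,.3121),.012),((.404,-.183),.012)):
    try:print(np.round(pot(c,*p,b),4))
    except Exception as e:print(e)
E
```

```text
time_s: 16.12
eef_pos: [0.4797, 0.0109, 0.1695]
eef_rot: [-0.0, 0.998, -0.055, -0.002]
wrist_force: [0.1, -1.5, 0.1]
opening: 0.788
grasp_force: 0.0
time_s: 16.75
eef_pos: [0.5614, 0.2013, 0.1395]
eef_rot: [0.0, 0.998, -0.056, -0.001]
wrist_force: [-0.3, -0.4, -0.3]
opening: 0.783
grasp_force: 0.0
t 16.75 p [0.5614 0.2013 0.1395] phi -6.45 q1,q6 [0.15 1.83] F [-0.3 -0.4 -0.3] op 0.783 g 0.0
[-0.001 -0.053  0.442  0.001] tilt 0.16
[0.5523 0.3225 0.0451 0.0519 0.0836 0.     0.     0.    ]
[0.5646 0.2088 0.0477 0.0496 0.0835 0.     0.     0.    ]
[0.4317 0.3042 0.0362 0.034  0.0825 0.     0.     0.    ]
[ 4.174000e-01 -1.467000e-01  4.980000e-02  4.960000e-02  8.350000e-02
  2.200000e+01  1.768757e+02  4.050000e-02]
```

Placed pot 4 now reads (0.417,-0.147), so it was knocked about 38 mm aside. I'll fix that later and grip pot 2 now.

```bash
W="python3 -m handwheel"
$W '[[[0,-0.053,0.05,0],[0,-0.053,0.2,0],[0,-0.053,0.43,0],[0,-0.053,0.44,0],[0,-0.053,0.44,0]]]' 67
$W '[[[0,0,0,0],[0,0,0,0],[0,0,0,0]]]' 57.5
$W '[[[0,0,0,0],[0,0,0,0]]]' 56.4
```

```text
time_s: 17.42
eef_pos: [0.5636, 0.2116, 0.0541]
eef_rot: [-0.0, 0.998, -0.057, 0.0]
wrist_force: [0.3, 0.3, -0.0]
opening: 0.783
grasp_force: 0.0
time_s: 17.8
eef_pos: [0.5637, 0.2121, 0.0543]
eef_rot: [-0.0, 0.998, -0.057, 0.001]
wrist_force: [0.1, 0.2, -0.5]
opening: 0.671
grasp_force: 0.0
time_s: 18.05
eef_pos: [0.5632, 0.2121, 0.0534]
eef_rot: [-0.0, 0.998, -0.057, 0.0]
wrist_force: [0.3, -0.3, 0.6]
opening: 0.665
grasp_force: 0.2
```

```bash
W="python3 -m handwheel"
$W '[[[0,0,0,0],[0,0,0,0]]]' 56
$W '[[[0,0,0,0],[0,0,0,0]]]' 55.7
```

```text
time_s: 18.3
eef_pos: [0.5632, 0.2121, 0.0534]
eef_rot: [-0.0, 0.998, -0.057, 0.0]
wrist_force: [0.3, 0.8, 0.7]
opening: 0.658
grasp_force: 4.2
time_s: 18.55
eef_pos: [0.5633, 0.212, 0.0535]
eef_rot: [-0.0, 0.998, -0.057, 0.0]
wrist_force: [0.1, 0.1, 2.9]
opening: 0.653
grasp_force: 9.3
```

```bash
W="python3 -m handwheel"
$W '[[[0,0,0,0],[0,0,0,0]]]' 55.35
$W '[[[0,0,-0.03,0],[0,0,-0.06,0],[0,0,-0.09,0],[0,0,-0.12,0],[0,0,-0.15,0],[0,0,-0.15,0]]]'
$W '[[[0,0,-0.3,0],[0,0,-0.6,0],[0,0,-0.6,0],[0,0,-0.6,0]]]'
python3 plan.py .539 .02 .2 -2 .5161 -.16 .2 -1.4  .5161 -.2998 .19 -1.4
```

```text
time_s: 18.8
eef_pos: [0.5633, 0.212, 0.0535]
eef_rot: [-0.0, 0.998, -0.057, 0.0]
wrist_force: [-0.5, 0.6, 3.6]
opening: 0.651
grasp_force: 15.9
time_s: 19.55
eef_pos: [0.5638, 0.212, 0.0843]
eef_rot: [-0.0, 0.998, -0.057, 0.001]
wrist_force: [-0.2, 0.3, -1.3]
opening: 0.651
grasp_force: 17.3
time_s: 20.05
eef_pos: [0.5626, 0.2119, 0.2027]
eef_rot: [0.0, 0.998, -0.057, -0.0]
wrist_force: [-0.1, -0.6, -2.4]
opening: 0.65
grasp_force: 17.2
t 20.05 p [0.5626 0.2119 0.2027] phi -6.51 q1,q6 [0.16 1.85] F [-0.1 -0.6 -2.4] op 0.65 g 17.2
[-0.008  0.967  0.013 -0.053] tilt 0.04
[-0.083  0.903 -0.    -0.007] tilt 0.04
[0.017 0.699 0.05  0.   ] tilt 0.04
```

```bash
W="python3 -m handwheel"
$W '[[[-0.008,0.967,0.013,-0.053],[-0.008,0.967,0.013,-0.053],[-0.008,0.967,0.013,-0.053],[-0.008,0.967,0.013,-0.053],[-0.008,0.967,0.013,-0.053]]]'
$W '[[[-0.083,0.903,0,-0.007],[-0.083,0.903,0,-0.007],[-0.083,0.903,0,-0.007],[-0.083,0.903,0,-0.007],[-0.083,0.903,0,-0.007]]]'
$W '[[[0.017,0.699,0.05,0],[0.017,0.699,0.05,0],[0.017,0.699,0.05,0],[0.017,0.699,0.05,0],[0.017,0.699,0.05,0]]]'
$W '[[[0,0,0.25,0],[0,0,0.5,0],[0,0,0.63,0],[0,0,0.65,0],[0,0,0.65,0],[0,0,0.65,0]]]'
python3 plan.py .5161 -.2998 .0541 -1.4
```

```text
time_s: 20.68
eef_pos: [0.5386, 0.02, 0.1989]
eef_rot: [-0.001, 1.0, -0.018, -0.002]
wrist_force: [-0.0, 0.3, -1.3]
opening: 0.652
grasp_force: 17.2
time_s: 21.3
eef_pos: [0.5169, -0.1582, 0.1998]
eef_rot: [-0.001, 1.0, -0.011, -0.001]
wrist_force: [-0.8, -0.0, -1.1]
opening: 0.65
grasp_force: 17.2
time_s: 21.92
eef_pos: [0.5174, -0.2973, 0.1904]
eef_rot: [-0.001, 1.0, -0.011, -0.0]
wrist_force: [-0.6, 0.3, -1.8]
opening: 0.65
grasp_force: 17.2
time_s: 22.68
eef_pos: [0.5181, -0.3003, 0.0627]
eef_rot: [0.001, 1.0, -0.012, 0.001]
wrist_force: [-0.1, 0.2, -1.0]
opening: 0.65
grasp_force: 17.2
t 22.68 p [ 0.5181 -0.3003  0.0627] phi -1.32 q1,q6 [-0.72  0.87] F [-0.1  0.2 -1. ] op 0.65 g 17.2
[-0.01  -0.002  0.043  0.001] tilt 0.19
```

```bash
W="python3 -m handwheel"
$W '[[[-0.005,0,0.01,0],[-0.005,0,0.02,0],[-0.005,0,0.026,0],[-0.005,0,0.026,0],[-0.005,0,0.026,0]]]'
$W '[[[0,0,0.005,0],[0,0,0.01,0],[0,0,0.01,0]]]'
python3 plan.py .5161 -.2998 .0535 -1.4
```

```text
time_s: 23.3
eef_pos: [0.5159, -0.2998, 0.0554]
eef_rot: [-0.0, 1.0, -0.012, -0.0]
wrist_force: [0.3, -0.7, -1.0]
opening: 0.653
grasp_force: 17.2
time_s: 23.68
eef_pos: [0.516, -0.2998, 0.0536]
eef_rot: [0.0, 1.0, -0.012, 0.0]
wrist_force: [0.3, -0.1, -1.3]
opening: 0.649
grasp_force: 17.3
t 23.68 p [ 0.516  -0.2998  0.0536] phi -1.35 q1,q6 [-0.73  0.87] F [ 0.3 -0.1 -1.3] op 0.649 g 17.3
[0.    0.    0.    0.001] tilt 0.01
```

```bash
W="python3 -m handwheel"
$W '[[[0,0,0.005,0],[0,0,0.005,0]]]'
$W '[[[0,0,0,0],[0,0,0,0],[0,0,0,0]]]' 66
$W '[[[0,0,-0.25,0],[0,0,-0.5,0],[0,0,-0.6,0],[0,0,-0.6,0],[0,0,-0.6,0]]]'
python3 - <<'E'
from h import *
c=cam('scene')
for p in((.4174,-.1467),(.518,-.301),(.436,.31),(.551,.3225)):
    try:print(np.round(pot(c,*p),4))
    except Exception as e:print(e)
c=cam('top')
print(np.round(pot(c,.4174,-.1467),4),np.round(pot(c,.436,.31),4),np.round(pot(c,.546,.3246),4))
E
python3 plan.py .415 -.145 .13 -3 .415 -.145 .0515 -3
```

```text
time_s: 23.92
eef_pos: [0.5163, -0.2998, 0.0535]
eef_rot: [0.0, 1.0, -0.012, 0.0]
wrist_force: [-2.3, 2.6, 6.3]
opening: 0.656
grasp_force: 17.8
time_s: 24.3
eef_pos: [0.5158, -0.2998, 0.0523]
eef_rot: [-0.0, 1.0, -0.012, -0.0]
wrist_force: [0.3, -0.1, 0.3]
opening: 0.776
grasp_force: 0.0
time_s: 24.92
eef_pos: [0.5149, -0.2989, 0.1703]
eef_rot: [-0.001, 1.0, -0.012, -0.001]
wrist_force: [0.4, 0.7, 0.4]
opening: 0.771
grasp_force: 0.0
[ 4.17700e-01 -1.45600e-01  4.97000e-02  5.22000e-02  8.35000e-02
  2.40000e+01  1.78559e+02  4.01000e-02]
[ 5.169000e-01 -3.012000e-01  5.290000e-02  4.800000e-02  8.350000e-02
  2.800000e+01  1.771047e+02  4.050000e-02]
[ 0.4359  0.3099  0.0498  0.0497  0.0836 21.     15.9956  0.0424]
[ 5.494000e-01  3.217000e-01  5.090000e-02  5.180000e-02  8.330000e-02
  1.800000e+01 -1.646265e+02  3.960000e-02]
[ 4.129000e-01 -1.444000e-01  5.170000e-02  5.200000e-02  8.410000e-02
  2.400000e+01  1.776826e+02  4.020000e-02] [ 0.4374  0.312   0.0612  0.0496  0.0845 16.     21.0571  0.0383] [ 5.449000e-01  3.230000e-01  5.000000e-02  5.370000e-02  8.390000e-02
  1.900000e+01 -1.667824e+02  4.050000e-02]
t 25.02 p [ 0.5149 -0.2989  0.1701] phi -1.36 q1,q6 [-0.73  0.87] F [-0.5 -0.1  0. ] op 0.773 g 0.0
[-0.517 -0.757  0.2    0.019] tilt 0.23
[0.    0.    0.393 0.   ] tilt 0.23
```

Pot 2 reads 1–2 mm from its ring centre. Now regrasp the knocked pot 4 at about (0.4153,-0.1445), spout near 178°.

```bash
W="python3 -m handwheel"
$W '[[[-0.517,-0.757,0.2,0.012],[-0.517,-0.757,0.2,0.012],[-0.517,-0.757,0.2,0.012],[-0.517,-0.757,0.2,0.012],[-0.517,-0.757,0.2,0.012],[-0.517,-0.757,0.2,0.012]]]' 67
$W '[[[0,0,0.1,0],[0,0,0.25,0],[0,0,0.38,0],[0,0,0.39,0],[0,0,0.39,0]]]'
$W '[[[0,0,0,0],[0,0,0,0],[0,0,0,0]]]' 57.5
$W '[[[0,0,0,0],[0,0,0,0]]]' 56.2
$W '[[[0,0,0,0],[0,0,0,0]]]' 55.8
```

```text
time_s: 25.78
eef_pos: [0.4172, -0.1472, 0.133]
eef_rot: [0.0, 1.0, -0.021, 0.001]
wrist_force: [0.4, 0.2, 0.5]
opening: 0.78
grasp_force: 0.0
time_s: 26.4
eef_pos: [0.4169, -0.1468, 0.0551]
eef_rot: [0.0, 1.0, -0.021, 0.0]
wrist_force: [0.8, -0.5, 0.1]
opening: 0.786
grasp_force: 0.0
time_s: 26.78
eef_pos: [0.4165, -0.1462, 0.055]
eef_rot: [0.0, 1.0, -0.021, 0.0]
wrist_force: [-0.5, 1.0, -0.5]
opening: 0.671
grasp_force: 0.0
time_s: 27.02
eef_pos: [0.4164, -0.146, 0.0548]
eef_rot: [0.0, 1.0, -0.021, 0.0]
wrist_force: [0.0, 1.1, 2.4]
opening: 0.657
grasp_force: 1.5
time_s: 27.28
eef_pos: [0.4164, -0.1461, 0.0548]
eef_rot: [0.0, 1.0, -0.021, 0.0]
wrist_force: [-0.1, 0.1, 5.2]
opening: 0.656
grasp_force: 7.4
```

```bash
W="python3 -m handwheel"
$W '[[[0,0,0,0],[0,0,0,0]]]' 55.4
$W '[[[0,0,-0.06,0],[0,0,-0.15,0],[0,0,-0.15,0],[0,0,-0.15,0]]]'
python3 plan.py .4046 -.1822 .0865 -1.4
```

```text
time_s: 27.52
eef_pos: [0.4164, -0.146, 0.0549]
eef_rot: [0.0, 1.0, -0.021, 0.0]
wrist_force: [-0.3, 0.7, 6.2]
opening: 0.652
grasp_force: 14.5
time_s: 28.02
eef_pos: [0.4158, -0.1458, 0.0842]
eef_rot: [-0.0, 1.0, -0.021, -0.0]
wrist_force: [0.2, -0.0, -2.0]
opening: 0.651
grasp_force: 14.7
t 28.02 p [ 0.4158 -0.1458  0.0842] phi -2.39 q1,q6 [-0.61  1.  ] F [ 0.2 -0.  -2. ] op 0.651 g 14.7
[-0.048  0.184 -0.012 -0.011] tilt 0.02
```

```bash
W="python3 -m handwheel"
$W '[[[-0.048,0.184,0,-0.011],[-0.048,0.184,0,-0.011],[-0.048,0.184,0,-0.011],[-0.048,0.184,0.05,-0.011],[-0.048,0.184,0.1,-0.011],[-0.048,0.184,0.135,-0.011],[-0.048,0.184,0.135,-0.011]]]'
$W '[[[0,0,0.005,0],[0,0,0.01,0],[0,0,0.01,0],[0,0,0.01,0]]]'
python3 plan.py .4046 -.1822 .0548 -1.4
```

```text
time_s: 28.9
eef_pos: [0.4044, -0.1817, 0.0566]
eef_rot: [-0.001, 1.0, -0.012, -0.001]
wrist_force: [-1.1, 0.3, -1.3]
opening: 0.652
grasp_force: 14.8
time_s: 29.4
eef_pos: [0.4051, -0.1824, 0.0556]
eef_rot: [0.0, 1.0, -0.013, 0.0]
wrist_force: [-0.0, 0.0, -1.1]
opening: 0.654
grasp_force: 14.8
t 29.4 p [ 0.4051 -0.1824  0.0556] phi -1.45 q1,q6 [-0.69  0.9 ] F [-0.   0.  -1.1] op 0.654 g 14.8
[-0.002 -0.001  0.004 -0.001] tilt 0.02
```

```bash
W="python3 -m handwheel"
$W '[[[0,0,0.004,0],[0,0,0.007,0],[0,0,0.007,0]]]'
$W '[[[0,0,0,0],[0,0,0,0],[0,0,0,0]]]' 66
$W '[[[0,0,-0.25,0],[0,0,-0.5,0],[0,0,-0.6,0],[0,0,-0.6,0],[0,0,-0.6,0]]]'
python3 plan.py .44 0.01 .18 5 .5 .19 .18 14.5 .549 .326 .14 14.5
```

```text
time_s: 29.78
eef_pos: [0.4052, -0.1825, 0.0549]
eef_rot: [0.0, 1.0, -0.013, -0.0]
wrist_force: [-3.2, 2.2, 9.6]
opening: 0.651
grasp_force: 15.5
time_s: 30.15
eef_pos: [0.405, -0.1823, 0.054]
eef_rot: [-0.0, 1.0, -0.013, -0.0]
wrist_force: [-0.5, 0.7, -1.0]
opening: 0.775
grasp_force: 0.0
time_s: 30.78
eef_pos: [0.4044, -0.1818, 0.1729]
eef_rot: [-0.001, 1.0, -0.013, -0.001]
wrist_force: [-0.5, 0.4, 0.6]
opening: 0.767
grasp_force: 0.0
t 30.77 p [ 0.4044 -0.1818  0.1729] phi -1.45 q1,q6 [-0.69  0.9 ] F [-0.5  0.4  0.6] op 0.767 g 0.0
[ 0.154 -0.963 -0.036 -0.075] tilt 0.11
[ 0.377 -0.87  -0.    -0.111] tilt 0.11
[ 0.407 -0.597  0.2    0.   ] tilt 0.11
```

```bash
W="python3 -m handwheel"
$W '[[[0.154,-0.963,-0.036,-0.075],[0.154,-0.963,-0.036,-0.075],[0.154,-0.963,-0.036,-0.075],[0.154,-0.963,-0.036,-0.075],[0.154,-0.963,-0.036,-0.075]]]' 67
$W '[[[0.377,-0.87,0,-0.111],[0.377,-0.87,0,-0.111],[0.377,-0.87,0,-0.111],[0.377,-0.87,0,-0.111],[0.377,-0.87,0,-0.111]]]'
$W '[[[0.407,-0.597,0.2,0],[0.407,-0.597,0.2,0],[0.407,-0.597,0.2,0],[0.407,-0.597,0.2,0],[0.407,-0.597,0.2,0]]]'
python3 plan.py .549 .326 .052 14.5
```

```text
time_s: 31.4
eef_pos: [0.4399, 0.0098, 0.18]
eef_rot: [-0.0, 0.999, 0.045, -0.001]
wrist_force: [-0.9, -0.5, -0.5]
opening: 0.788
grasp_force: 0.0
time_s: 32.02
eef_pos: [0.5004, 0.1877, 0.1803]
eef_rot: [0.0, 0.992, 0.126, -0.001]
wrist_force: [-0.3, -0.5, -0.0]
opening: 0.784
grasp_force: 0.0
time_s: 32.65
eef_pos: [0.5497, 0.323, 0.1413]
eef_rot: [0.0, 0.992, 0.125, -0.0]
wrist_force: [0.0, -0.4, 0.2]
opening: 0.782
grasp_force: 0.0
t 32.65 p [0.5497 0.323  0.1413] phi 14.41 q1,q6 [0.35 1.67] F [ 0.  -0.4  0.2] op 0.782 g 0.0
[ 0.001 -0.015  0.447 -0.001] tilt 0.05
```

```bash
W="python3 -m handwheel"
$W '[[[0,-0.01,0.1,0],[0,-0.01,0.25,0],[0,-0.01,0.42,0],[0,-0.01,0.44,0],[0,-0.01,0.44,0]]]' 67
$W '[[[0,0,0,0],[0,0,0,0],[0,0,0,0]]]' 57.5
$W '[[[0,0,0,0],[0,0,0,0]]]' 56.4
$W '[[[0,0,0,0],[0,0,0,0]]]' 56
```

```text
time_s: 33.28
eef_pos: [0.5489, 0.3268, 0.0534]
eef_rot: [0.0, 0.992, 0.126, -0.0]
wrist_force: [-0.1, 0.6, 1.0]
opening: 0.784
grasp_force: 0.0
time_s: 33.65
eef_pos: [0.5493, 0.3275, 0.0541]
eef_rot: [-0.0, 0.992, 0.127, 0.001]
wrist_force: [-0.5, 0.1, -0.8]
opening: 0.674
grasp_force: 0.0
time_s: 33.9
eef_pos: [0.5489, 0.3273, 0.0534]
eef_rot: [-0.0, 0.992, 0.127, 0.0]
wrist_force: [0.5, -0.4, 0.0]
opening: 0.659
grasp_force: 0.1
time_s: 34.15
eef_pos: [0.549, 0.3273, 0.0534]
eef_rot: [-0.0, 0.992, 0.127, 0.0]
wrist_force: [-0.3, -0.2, 1.6]
opening: 0.654
grasp_force: 4.4
```

```bash
W="python3 -m handwheel"
$W '[[[0,0,0,0],[0,0,0,0]]]' 55.6
$W '[[[0,0,0,0],[0,0,0,0]]]' 55.4
$W '[[[0,0,-0.03,0],[0,0,-0.06,0],[0,0,-0.09,0],[0,0,-0.12,0],[0,0,-0.15,0],[0,0,-0.15,0]]]'
$W '[[[0,0,-0.3,0],[0,0,-0.6,0],[0,0,-0.6,0],[0,0,-0.6,0]]]'
python3 plan.py .539 .14 .2 5 .529 -.04 .2 -1.4  .5188 -.1849 .19 -1.4
```

```text
time_s: 34.4
eef_pos: [0.549, 0.3273, 0.0535]
eef_rot: [-0.0, 0.992, 0.127, 0.0]
wrist_force: [-1.2, -0.6, 1.9]
opening: 0.655
grasp_force: 11.3
time_s: 34.65
eef_pos: [0.5491, 0.3273, 0.0535]
eef_rot: [-0.0, 0.992, 0.127, 0.0]
wrist_force: [-0.4, -0.6, 2.8]
opening: 0.652
grasp_force: 15.1
time_s: 35.4
eef_pos: [0.5495, 0.3275, 0.0843]
eef_rot: [-0.0, 0.992, 0.127, 0.001]
wrist_force: [1.0, 0.1, -1.7]
opening: 0.65
grasp_force: 16.2
time_s: 35.9
eef_pos: [0.5484, 0.3271, 0.2026]
eef_rot: [0.0, 0.992, 0.127, -0.0]
wrist_force: [-0.2, -0.4, -2.6]
opening: 0.65
grasp_force: 16.2
t 35.9 p [0.5484 0.3271 0.2026] phi 14.54 q1,q6 [0.35 1.67] F [-0.2 -0.4 -2.6] op 0.65 g 16.2
[-0.28   0.894  0.013  0.111] tilt 0.05
[-0.128  0.892 -0.     0.074] tilt 0.05
[-0.033  0.726  0.05   0.   ] tilt 0.05
```

```bash
W="python3 -m handwheel"
$W '[[[-0.28,0.894,0.013,0.111],[-0.28,0.894,0.013,0.111],[-0.28,0.894,0.013,0.111],[-0.28,0.894,0.013,0.111],[-0.28,0.894,0.013,0.111]]]'
$W '[[[-0.128,0.892,0,0.074],[-0.128,0.892,0,0.074],[-0.128,0.892,0,0.074],[-0.128,0.892,0,0.074],[-0.128,0.892,0,0.074]]]'
$W '[[[-0.033,0.726,0.05,0],[-0.033,0.726,0.05,0],[-0.033,0.726,0.05,0],[-0.033,0.726,0.05,0],[-0.033,0.726,0.05,0]]]'
$W '[[[0,0,0.25,0],[0,0,0.5,0],[0,0,0.63,0],[0,0,0.65,0],[0,0,0.65,0],[0,0,0.65,0],[0,0,0.65,0]]]'
python3 plan.py .5188 -.1849 .0535 -1.4
```

```text
time_s: 36.52
eef_pos: [0.5386, 0.14, 0.1988]
eef_rot: [-0.0, 0.999, 0.043, -0.002]
wrist_force: [-1.0, 0.3, -1.7]
opening: 0.654
grasp_force: 16.2
time_s: 37.15
eef_pos: [0.5295, -0.0383, 0.1999]
eef_rot: [-0.001, 1.0, -0.011, -0.001]
wrist_force: [0.5, 0.1, -2.1]
opening: 0.652
grasp_force: 16.2
time_s: 37.78
eef_pos: [0.5199, -0.1826, 0.1904]
eef_rot: [-0.001, 1.0, -0.011, -0.0]
wrist_force: [-0.2, 0.7, -1.9]
opening: 0.652
grasp_force: 16.2
time_s: 38.65
eef_pos: [0.5205, -0.1852, 0.062]
eef_rot: [0.001, 1.0, -0.012, 0.001]
wrist_force: [0.3, -0.2, -2.1]
opening: 0.654
grasp_force: 16.2
t 38.65 p [ 0.5205 -0.1852  0.062 ] phi -1.35 q1,q6 [-0.56  1.04] F [ 0.3 -0.2 -2.1] op 0.654 g 16.2
[-0.008 -0.001  0.043  0.001] tilt 0.14
```

```bash
W="python3 -m handwheel"
$W '[[[-0.003,0,0.01,0],[-0.003,0,0.02,0],[-0.003,0,0.026,0],[-0.003,0,0.026,0],[-0.003,0,0.026,0]]]'
$W '[[[0,0,0.005,0],[0,0,0.01,0],[0,0,0.012,0],[0,0,0.012,0]]]'
$W '[[[0,0,0,0],[0,0,0,0],[0,0,0,0]]]' 66
$W '[[[0,0,-0.25,0],[0,0,-0.5,0],[0,0,-0.7,0],[0,0,-0.7,0],[0,0,-0.7,0]]]'
python3 - <<'E'
from h import *
for n in('scene','top'):
  c=cam(n)
  for p in((.405,-.183),(.518,-.301),(.5205,-.186),(.4355,.311)):
    try:print(n,np.round(pot(c,*p),4))
    except Exception as e:print(e)
E
python3 plan.py .49 0.005 .19 60  .46 .15 .19 130 .4345 .313 .14 197
```

```text
time_s: 39.28
eef_pos: [0.519, -0.1848, 0.0554]
eef_rot: [-0.0, 1.0, -0.012, -0.0]
wrist_force: [0.5, 0.3, -1.7]
opening: 0.649
grasp_force: 16.2
time_s: 39.78
eef_pos: [0.5192, -0.1848, 0.0535]
eef_rot: [0.0, 1.0, -0.012, 0.0]
wrist_force: [-0.6, 1.7, 2.0]
opening: 0.651
grasp_force: 16.5
time_s: 40.15
eef_pos: [0.5189, -0.1848, 0.053]
eef_rot: [0.0, 1.0, -0.012, -0.0]
wrist_force: [0.3, -0.5, -0.5]
opening: 0.772
grasp_force: 0.0
time_s: 40.78
eef_pos: [0.5186, -0.1845, 0.1925]
eef_rot: [-0.0, 1.0, -0.012, -0.0]
wrist_force: [0.8, 0.2, 0.6]
opening: 0.771
grasp_force: 0.0
scene [ 4.142000e-01 -1.865000e-01  1.890000e-02  6.500000e-03  8.430000e-02
  2.000000e+01  1.762599e+02  4.780000e-02]
scene [ 5.172000e-01 -3.020000e-01  5.020000e-02  4.950000e-02  8.350000e-02
  2.800000e+01  1.760627e+02  4.100000e-02]
scene [ 5.211000e-01 -1.858000e-01  4.830000e-02  4.760000e-02  8.370000e-02
  2.600000e+01 -1.789606e+02  4.070000e-02]
scene [ 0.4375  0.3098  0.0475  0.0486  0.0836 20.     17.7461  0.041 ]
top [ 0.4097 -0.1869  0.036   0.0462  0.0843  0.      0.      0.    ]
zero-size array to reduction operation minimum which has no identity
top [ 0.4902 -0.1794  0.0395  0.0342  0.0833  0.      0.      0.    ]
top [ 0.4327  0.3124  0.0521  0.05    0.0838 23.     18.0701  0.0405]
t 40.88 p [ 0.5181 -0.1842  0.1914] phi -1.36 q1,q6 [-0.56  1.04] F [-1.5  1.2  0.4] op 0.773 g 0.0
[-0.163 -0.943  0.007 -0.714] tilt 0.17
[ 0.553 -0.492 -0.    -0.814] tilt 0.17
[ 0.706  0.426  0.25  -0.78 ] tilt 0.17
```

```bash
W="python3 -m handwheel"
$W '[[[-0.163,-0.943,0,-0.714],[-0.163,-0.943,0,-0.714],[-0.163,-0.943,0,-0.714],[-0.163,-0.943,0,-0.714],[-0.163,-0.943,0,-0.714],[-0.163,-0.943,0,-0.714],[-0.163,-0.943,0,-0.714]]]' 67
$W '[[[0.553,-0.492,0,-0.814],[0.553,-0.492,0,-0.814],[0.553,-0.492,0,-0.814],[0.553,-0.492,0,-0.814],[0.553,-0.492,0,-0.814],[0.553,-0.492,0,-0.814],[0.553,-0.492,0,-0.814],[0.553,-0.492,0,-0.814]]]'
$W '[[[0.706,0.426,0.25,-0.79],[0.706,0.426,0.25,-0.79],[0.706,0.426,0.25,-0.79],[0.706,0.426,0.25,-0.79],[0.706,0.426,0.25,-0.79],[0.706,0.426,0.25,-0.79],[0.706,0.426,0.25,-0.79],[0.706,0.426,0.25,-0.79]]]'
python3 plan.py .435 .3133 .053 -162
python3 - <<'E'
from h import *
c=cam('scene')
for p in((.405,-.183),(.518,-.301),(.5205,-.186)):print(np.round(pot(c,*p),4))
E
```

```text
time_s: 41.75
eef_pos: [0.4901, 0.0048, 0.1918]
eef_rot: [-0.001, 0.866, 0.5, -0.001]
wrist_force: [-1.1, -0.3, 0.0]
opening: 0.786
grasp_force: 0.0
time_s: 42.75
eef_pos: [0.4606, 0.1494, 0.1924]
eef_rot: [-0.001, 0.425, 0.905, -0.0]
wrist_force: [-0.6, -0.0, -0.2]
opening: 0.785
grasp_force: 0.0
time_s: 43.75
eef_pos: [0.4354, 0.3123, 0.1427]
eef_rot: [-0.0, -0.153, 0.988, -0.0]
wrist_force: [0.9, -0.4, 0.4]
opening: 0.78
grasp_force: 0.0
t 43.75 p [0.4354 0.3123 0.1427] phi -162.36 q1,q6 [ 0.4  -1.48] F [ 0.9 -0.4  0.4] op 0.78 g 0.0
[ 0.     0.005  0.448 -0.004] tilt 0.04
[ 4.079000e-01 -1.841000e-01  4.790000e-02  4.880000e-02  8.370000e-02
  2.300000e+01  1.796399e+02  4.120000e-02]
[ 5.163000e-01 -3.002000e-01  5.030000e-02  4.990000e-02  8.350000e-02
  2.600000e+01  1.786866e+02  4.010000e-02]
[ 5.222000e-01 -1.869000e-01  5.090000e-02  5.010000e-02  8.350000e-02
  2.700000e+01  1.792984e+02  4.200000e-02]
```

```bash
W="python3 -m handwheel"
$W '[[[0,0.005,0.1,0],[0,0.005,0.25,0],[0,0.005,0.42,0],[0,0.005,0.44,0],[0,0.005,0.44,0]]]' 67
$W '[[[0,0,0,0],[0,0,0,0],[0,0,0,0]]]' 57.5
$W '[[[0,0,0,0],[0,0,0,0]]]' 56.4
$W '[[[0,0,0,0],[0,0,0,0]]]' 56
```

```text
time_s: 44.42
eef_pos: [0.4355, 0.3135, 0.0555]
eef_rot: [0.0, -0.155, 0.988, -0.0]
wrist_force: [0.5, 0.4, 0.9]
opening: 0.781
grasp_force: 0.0
time_s: 44.8
eef_pos: [0.4358, 0.3138, 0.056]
eef_rot: [0.001, -0.155, 0.988, 0.0]
wrist_force: [0.6, 1.0, 0.8]
opening: 0.673
grasp_force: 0.4
time_s: 45.05
eef_pos: [0.4355, 0.3138, 0.0554]
eef_rot: [0.0, -0.155, 0.988, 0.0]
wrist_force: [-0.4, 2.8, 3.1]
opening: 0.66
grasp_force: 1.2
time_s: 45.3
eef_pos: [0.4355, 0.3138, 0.0554]
eef_rot: [0.0, -0.155, 0.988, 0.0]
wrist_force: [-0.7, 3.0, 3.7]
opening: 0.656
grasp_force: 4.1
```

```bash
W="python3 -m handwheel"
$W '[[[0,0.003,0,0],[0,0.003,0,0]]]' 55.6
$W '[[[0,0,0,0],[0,0,0,0]]]' 55.4
$W '[[[0,0,-0.03,0],[0,0,-0.06,0],[0,0,-0.09,0],[0,0,-0.12,0],[0,0,-0.15,0],[0,0,-0.15,0]]]'
$W '[[[0,0,-0.3,0],[0,0,-0.6,0],[0,0,-0.6,0],[0,0,-0.6,0]]]'
python3 plan.py .45 .15 .2 -222 .45 -.02 .2 -292
```

```text
time_s: 45.55
eef_pos: [0.4355, 0.3139, 0.0555]
eef_rot: [0.0, -0.155, 0.988, -0.0]
wrist_force: [0.1, 0.7, 6.8]
opening: 0.654
grasp_force: 10.5
time_s: 45.8
eef_pos: [0.4355, 0.3139, 0.0555]
eef_rot: [0.0, -0.155, 0.988, -0.0]
wrist_force: [-0.4, 0.5, 6.0]
opening: 0.654
grasp_force: 14.1
time_s: 46.55
eef_pos: [0.4356, 0.3142, 0.0859]
eef_rot: [0.001, -0.155, 0.988, 0.0]
wrist_force: [0.0, -0.0, -1.6]
opening: 0.645
grasp_force: 15.1
time_s: 47.05
eef_pos: [0.4346, 0.3138, 0.2045]
eef_rot: [-0.0, -0.155, 0.988, -0.0]
wrist_force: [-0.1, -0.7, -2.1]
opening: 0.648
grasp_force: 15.1
t 47.05 p [0.4346 0.3138 0.2045] phi -162.14 q1,q6 [ 0.4  -1.48] F [-0.1 -0.7 -2.1] op 0.648 g 15.1
[ 0.178 -0.803  0.022  0.697] tilt 0.04
[-0.569 -0.632 -0.     0.814] tilt 0.04
```

```bash
W="python3 -m handwheel"
$W '[[[0.178,-0.803,0.022,0.697],[0.178,-0.803,0.022,0.697],[0.178,-0.803,0.022,0.697],[0.178,-0.803,0.022,0.697],[0.178,-0.803,0.022,0.697],[0.178,-0.803,0.022,0.697],[0.178,-0.803,0.022,0.697]]]'
$W '[[[-0.569,-0.632,0,0.814],[-0.569,-0.632,0,0.814],[-0.569,-0.632,0,0.814],[-0.569,-0.632,0,0.814],[-0.569,-0.632,0,0.814],[-0.569,-0.632,0,0.814],[-0.569,-0.632,0,0.814],[-0.569,-0.632,0,0.814]]]'
python3 plan.py .42 -.16 .2 -1.4 .4012 -.2971 .19 -1.4
```

```text
time_s: 47.92
eef_pos: [0.449, 0.15, 0.1985]
eef_rot: [-0.002, 0.358, 0.934, -0.001]
wrist_force: [0.4, -1.0, -1.6]
opening: 0.65
grasp_force: 15.1
time_s: 48.92
eef_pos: [0.4496, -0.0196, 0.1996]
eef_rot: [-0.001, 0.828, 0.56, -0.001]
wrist_force: [0.5, 0.2, -1.5]
opening: 0.649
grasp_force: 15.1
t 48.92 p [ 0.4496 -0.0196  0.1996] phi 68.17 q1,q6 [-0.31  0.07] F [ 0.5  0.2 -1.5] op 0.649 g 15.1
[-0.707  0.124 -0.002  0.809] tilt 0.13
[-0.077  0.688  0.05   0.   ] tilt 0.13
```

```bash
W="python3 -m handwheel"
$W '[[[-0.707,0.124,0,0.809],[-0.707,0.124,0,0.809],[-0.707,0.124,0,0.809],[-0.707,0.124,0,0.809],[-0.707,0.124,0,0.809],[-0.707,0.124,0,0.809],[-0.707,0.124,0,0.809],[-0.707,0.124,0,0.809]]]'
$W '[[[-0.077,0.688,0.05,0],[-0.077,0.688,0.05,0],[-0.077,0.688,0.05,0],[-0.077,0.688,0.05,0],[-0.077,0.688,0.05,0]]]'
$W '[[[0,0,0.25,0],[0,0,0.5,0],[0,0,0.6,0],[0,0,0.64,0],[0,0,0.64,0],[0,0,0.64,0],[0,0,0.64,0]]]'
python3 plan.py .4020 -.2971 .0555 -1.4
```

```text
time_s: 49.92
eef_pos: [0.42, -0.16, 0.2001]
eef_rot: [-0.0, 1.0, -0.011, -0.0]
wrist_force: [0.7, 0.6, -2.1]
opening: 0.65
grasp_force: 15.1
time_s: 50.55
eef_pos: [0.4013, -0.2959, 0.1904]
eef_rot: [-0.001, 1.0, -0.012, -0.0]
wrist_force: [-0.8, -0.2, -1.8]
opening: 0.653
grasp_force: 15.1
time_s: 51.42
eef_pos: [0.4019, -0.298, 0.0639]
eef_rot: [0.001, 1.0, -0.013, 0.001]
wrist_force: [-0.1, 0.5, -1.6]
opening: 0.65
grasp_force: 15.1
t 51.42 p [ 0.4019 -0.298   0.0639] phi -1.52 q1,q6 [-0.88  0.72] F [-0.1  0.5 -1.6] op 0.65 g 15.1
[ 0.    -0.005  0.042 -0.001] tilt 0.13
```

```bash
W="python3 -m handwheel"
$W '[[[0,-0.003,0.01,0],[0,-0.003,0.02,0],[0,-0.003,0.026,0],[0,-0.003,0.026,0],[0,-0.003,0.026,0]]]'
$W '[[[0,0,0.005,0],[0,0,0.01,0],[0,0,0.012,0],[0,0,0.012,0]]]'
$W '[[[0,0,0,0],[0,0,0,0],[0,0,0,0]]]' 66
$W '[[[0,0,-0.25,0],[0,0,-0.5,0],[0,0,-0.7,0],[0,0,-0.7,0],[0,0,-0.7,0]]]'
python3 plan.py .46 -.12 .2 0 .5335 -.026 .2 6.4 .5335 -.026 .093 6.4
```

```text
time_s: 52.05
eef_pos: [0.4013, -0.2968, 0.0575]
eef_rot: [-0.0, 1.0, -0.013, -0.0]
wrist_force: [-0.9, -0.4, -2.5]
opening: 0.655
grasp_force: 15.1
time_s: 52.55
eef_pos: [0.4015, -0.2969, 0.0557]
eef_rot: [0.0, 1.0, -0.013, 0.0]
wrist_force: [-0.8, 1.8, 4.6]
opening: 0.65
grasp_force: 15.6
time_s: 52.92
eef_pos: [0.4012, -0.2968, 0.055]
eef_rot: [0.0, 1.0, -0.013, -0.0]
wrist_force: [-0.6, 0.4, 1.0]
opening: 0.772
grasp_force: 0.0
time_s: 53.55
eef_pos: [0.4009, -0.2964, 0.1943]
eef_rot: [-0.0, 1.0, -0.013, -0.0]
wrist_force: [0.6, -0.0, -0.2]
opening: 0.776
grasp_force: 0.0
t 53.55 p [ 0.4009 -0.2964  0.1943] phi -1.53 q1,q6 [-0.88  0.72] F [ 0.6 -0.  -0.2] op 0.776 g 0.0
[ 0.272 -0.889 -0.028 -0.018] tilt 0.06
[ 0.367 -0.47  -0.    -0.074] tilt 0.06
[0.    0.    0.535 0.   ] tilt 0.06
```

```bash
W="python3 -m handwheel"
$W '[[[0.272,-0.889,0,-0.018],[0.272,-0.889,0,-0.018],[0.272,-0.889,0,-0.018],[0.272,-0.889,0,-0.018],[0.272,-0.889,0,-0.018]]]' 0
$W '[[[0.367,-0.47,0,-0.074],[0.367,-0.47,0,-0.074],[0.367,-0.47,0,-0.074],[0.367,-0.47,0,-0.074],[0.367,-0.47,0,-0.074]]]'
python3 plan.py .5335 -.026 .093 6.4
python3 - <<'E'
from h import *
for n in('scene','top'):
  c=cam(n,n+'9.png'); P=c['P'];z=P[...,2]
  for p in((.405,-.183),(.518,-.301),(.5205,-.186),(.402,-.298)):
    try:print(n,np.round(pot(c,*p),4))
    except Exception as e:print(e)
  C=c['color'].astype(int)
  m=(z>.028)&(z<.05)&(C[...,0]-C[...,2]>25)&(abs(P[...,0]-.435)<.07)&(abs(P[...,1]+.008)<.045); print('stamp',m.sum(),*rect(m,P) if m.sum() else '')
  m=(z>.07)&(z<.115)&(abs(P[...,0]-.587)<.03)&(abs(P[...,1]+.019)<.03)&(C.max(-1)<60); print('knob',m.sum(),*rect(m,P) if m.sum() else '')
  cv2.imwrite('pics/z_%s.png'%n,cv2.resize(c['color'][:,:,::-1],(800,600)))
E
```

```text
time_s: 54.18
eef_pos: [0.4597, -0.1203, 0.1937]
eef_rot: [-0.0, 1.0, 0.001, -0.001]
wrist_force: [0.6, -0.4, -0.1]
opening: 0.001
grasp_force: 0.0
time_s: 54.8
eef_pos: [0.5331, -0.0282, 0.1947]
eef_rot: [0.0, 0.999, 0.054, -0.0]
wrist_force: [0.9, 0.0, 0.6]
opening: 0.004
grasp_force: 0.0
t 54.8 p [ 0.5331 -0.0282  0.1947] phi 6.23 q1,q6 [-0.28  1.19] F [0.9 0.  0.6] op 0.004 g 0.0
[ 0.003 -0.011  0.509 -0.002] tilt 0.05
scene [ 4.076000e-01 -1.843000e-01  4.880000e-02  5.280000e-02  8.350000e-02
  2.300000e+01  1.791647e+02  4.110000e-02]
scene [ 5.170000e-01 -3.021000e-01  5.250000e-02  4.940000e-02  8.360000e-02
  2.700000e+01  1.759778e+02  4.090000e-02]
scene [ 5.212000e-01 -1.872000e-01  4.960000e-02  4.980000e-02  8.360000e-02
  2.700000e+01  1.789955e+02  4.080000e-02]
scene [ 4.087000e-01 -2.985000e-01  4.900000e-02  4.770000e-02  8.390000e-02
  2.700000e+01 -1.797541e+02  4.180000e-02]
stamp 257 [437.3 -11.2] [100.3  35.9] 1.9
knob 65 [592.3 -20.7] [21.1 22.6] 43.92
top [ 4.017000e-01 -1.837000e-01  5.190000e-02  5.170000e-02  8.440000e-02
  2.300000e+01  1.766899e+02  4.090000e-02]
top [ 5.122000e-01 -2.993000e-01  5.250000e-02  5.300000e-02  8.410000e-02
  2.300000e+01  1.769364e+02  4.140000e-02]
top [ 5.166000e-01 -1.855000e-01  4.930000e-02  5.280000e-02  8.410000e-02
  2.500000e+01  1.775794e+02  4.100000e-02]
top [ 4.022000e-01 -2.972000e-01  5.190000e-02  5.210000e-02  8.390000e-02
  2.200000e+01  1.797017e+02  4.070000e-02]
stamp 262 [439.9 -10.4] [85.1 31.8] 1.7
knob 0
```

View pics/z_scene.png

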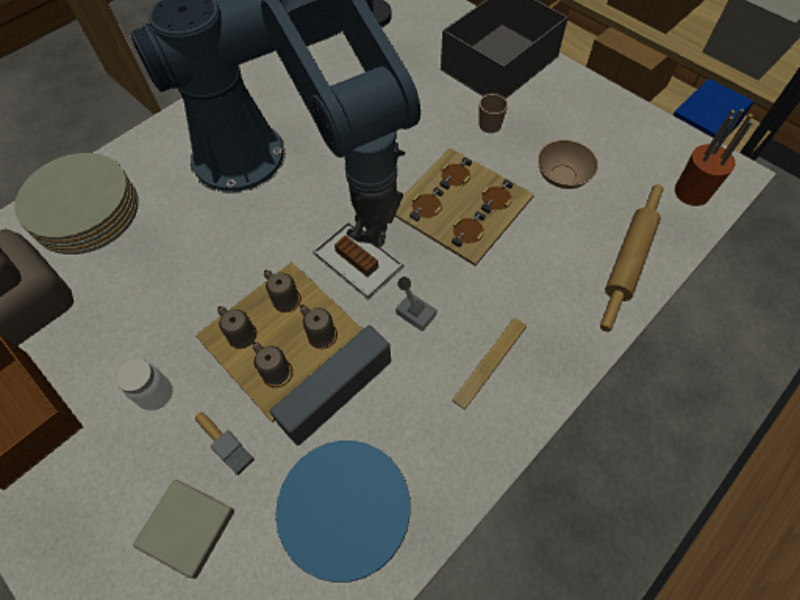

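The picture shows all four pots on the board, at (235,325), (281,290), (318,325) and (271,362), with spouts along the lines. The stamp is in the tray at (356,254) and the lever is still off at (405,290). Now push the lever.

```bash
W="python3 -m handwheel"
$W '[[[0,-0.01,0.25,0],[0,-0.01,0.5,0],[0,-0.01,0.5,0],[0,-0.01,0.5,0],[0,-0.01,0.5,0]]]'
$W '[[[0.1,0,0,0],[0.2,0,0,0],[0.3,0,0,0],[0.4,0,0,0],[0.46,0,0,0],[0.48,0,0,0],[0.48,0,0,0]]]'
python3 plan.py .632 -.0148 .093 6.4
```

```text
time_s: 55.52
eef_pos: [0.5354, -0.0252, 0.0977]
eef_rot: [0.001, 0.998, 0.055, 0.002]
wrist_force: [-0.1, 0.1, 0.4]
opening: -0.002
grasp_force: 0.0
time_s: 56.4
eef_pos: [0.6291, -0.0139, 0.0955]
eef_rot: [0.0, 0.998, 0.056, 0.0]
wrist_force: [0.1, -0.5, 0.2]
opening: 0.001
grasp_force: 0.0
t 56.4 p [ 0.6291 -0.0139  0.0955] phi 6.38 q1,q6 [-0.21  1.25] F [ 0.1 -0.5  0.2] op 0.001 g 0.0
[ 0.014  0.006  0.013 -0.   ] tilt 0.04
```

```bash
W="python3 -m handwheel"
$W '[[[0.02,0,0,0],[0.02,0,0,0],[0.04,0,0,0],[0.04,0,0,0]]]'
python3 - <<'E'
from h import *
c=cam('scene'); cv2.imwrite('pics/S.png',cv2.resize(c['color'][140:230,220:320,::-1],(600,540)))
E
python3 plan.py
```

```text
time_s: 56.9
eef_pos: [0.6329, -0.0133, 0.0947]
eef_rot: [-0.0, 0.998, 0.056, -0.005]
wrist_force: [-17.4, -3.0, 11.4]
opening: -0.004
grasp_force: 9.0
t 56.95 p [ 0.6329 -0.0133  0.0947] phi 6.4 q1,q6 [-0.21  1.25] F [-17.8  -2.1  11. ] op -0.001 g 8.9
```

View pics/S.png

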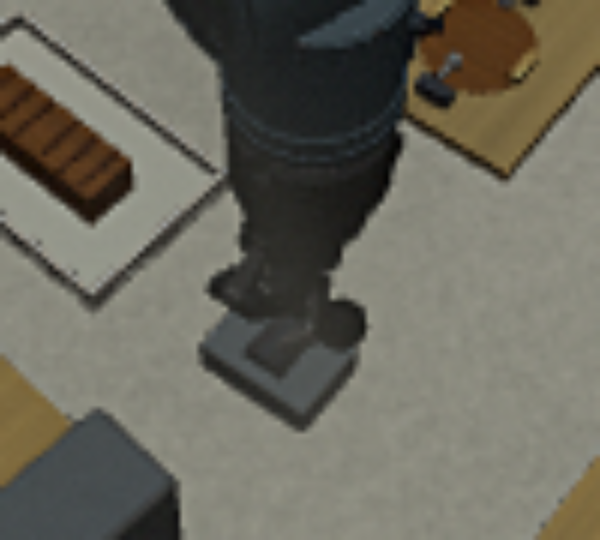

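The knob, at (348,322) in the crop, is against its far stop with 17 N on the tool. Back off, retract and verify.

```bash
W="python3 -m handwheel"
$W '[[[-0.1,0,0,0],[-0.25,0,0,0],[-0.45,0,-0.2,0],[-0.45,0,-0.6,0],[-0.45,0,-0.6,0],[-0.45,0,-0.6,0],[-0.45,0,-0.6,0]]]'
python3 - <<'E'
from h import *
for n in('scene','top'):
  c=cam(n); P=c['P'];z=P[...,2]; C=c['color'].astype(int)
  m=(z>.075)&(z<.115)&(abs(P[...,0]-.62)<.07)&(abs(P[...,1]+.015)<.03)&(C.max(-1)<60); print(n,'knob',m.sum(),*rect(m,P) if m.sum() else '')
  for p in((.405,-.183),(.518,-.301),(.5205,-.186),(.403,-.298)):print(np.round(pot(c,*p)[:2],4))
  if n=='scene':
    m=(z>.028)&(z<.05)&(C[...,0]-C[...,2]>25)&(abs(P[...,0]-.435)<.07)&(abs(P[...,1]+.008)<.045); print('stamp',m.sum(),*rect(m,P) if m.sum() else '')
E
```

```text
time_s: 57.82
eef_pos: [0.5467, -0.0227, 0.2133]
eef_rot: [-0.0, 0.998, 0.056, -0.001]
wrist_force: [-0.5, -0.7, -1.2]
opening: -0.004
grasp_force: 0.0
scene knob 56 [659.6 -13.7] [22.2 21.2] 55.31
[ 0.4085 -0.1833]
[ 0.5185 -0.301 ]
[ 0.521  -0.1869]
[ 0.4097 -0.2975]
stamp 256 [436.1 -10.8] [100.3  38.2] 2.17
top knob 5 [660.2 -16.1] [12.4  3.2] 73.37
[ 0.4016 -0.1812]
[ 0.5123 -0.301 ]
[ 0.5166 -0.1841]
[ 0.402  -0.2967]
```

Run:
```python
from h import *
def fit(c,lab):
    P=c['P'];z=P[...,2];C=c['color'].astype(int)
    b=(abs(P[...,0]-.62)<.08)&(abs(P[...,1]+.015)<.05)
    m=b&(z>.085)&(z<.115)
    q=P[m]
    f=least_squares(lambda s:np.linalg.norm(q-s,axis=1)-.013,q.mean(0)-[0,0,.006],loss='soft_l1',f_scale=.001).x
    k=b&(z>.018)&(z<.031); print(lab,len(q),'knob',np.round(f,4),'base',*rect(k,P))
for n in('scene','top'):
    fit(dict(np.load('/tmp/%s.npz'%n)),n+' before'); fit(cam(n),n+' after')
```

```text
scene before 58 knob [ 0.5907 -0.0201  0.0962] base [620.2 -18.2] [70.5 50.1] 7.4
scene after 58 knob [ 0.6574 -0.0117  0.092 ] base [619.5 -18.3] [72.5 49.5] 2.97
top before 57 knob [ 0.5871 -0.02    0.0964] base [616.1 -16.4] [70. 50.] 6.44
top after 9 knob [ 0.6519 -0.0117  0.0974] base [0. 0.] [0. 0.] 0.0
```

```bash
python3 -c "
from bench import ctrl
print(ctrl.hand_in())"
```

```text
the job is handed in; nothing more can be done
None
```

I handed the job in at about 58 s with no verdict returned; by my last camera check all four pourers stand within about 10 mm of their ring centres (3 mm by the top camera) with spouts over the lines, the texture block is flat in the tool tray, the lever is fully over, and the bystanders look untouched.

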